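Set a collar on the flat of a banding-wheel spindle

ROBOT

A 6-joint arm with a two-finger parallel gripper is mounted at the origin on the work surface. World frame = base frame: x ahead of the robot, y to its left, z up, the work surface at z = 0. Lengths are in m, angles in rad, forces in N, time in s.
With the tool pointing down it reaches from about 0.325 to 0.775 m from the base axis. Payload 9.3 kg.
Tool frame: the origin (TCP) lies midway between the tips of the shut fingers; the grasp point (between the pads) lies 19 mm behind it; z points along the fingers, y is the line along which they close (so a half turn about z gives the same grasp; the last joint's range is limited). The gripper opens to 85 mm and grips with 20 to 120 N. Pads are 22 mm wide; open, the fingers measure 114 mm over their backs; the gripper's body (76 mm by 85 mm) begins 54 mm behind the grasp point. The pads swing forward as they close: fully open they stand 13 mm farther back than shut.
Start: joints at [1.1, 0.259, 0.021, 1.334, 0, 1.418], TCP at [0.172, 0.522, 0.197] pointing down, gripper open.
Joint ranges: [-3.04, 3.04], [-0.91, 1.82], [-1.04, 1.36], [-1.92, 1.95], [-1.52, 1.45], [-3.14, 3.14]. Speed limits (rad/s): [2.22, 2.22, 2.79, 3.14, 3.14, 3.14].

INTERFACE

Orientations are given as a unit quaternion [w, x, y, z].
In Python, from station import ctrl, cams, ticket gives the robot as it stands. The module is installed in compiled form; this text tells all that it offers.
- The arm moves only by the tool jog_arm, never from a script. Its arguments are lists of equal length, an entry for each row: "gripper": the opening, from 0 (shut) to 1 (fully open); "dp": the shift along the tool's x, y, z in m, a list of three; "spin": the turn about the tool's z in rad. In form: {"gripper": [gripper, ...], "dp": [[x, y, z], ...], "spin": [spin, ...]}. A call has 1 to 5 rows; each row is the pose to reach, as a shift and turn from the pose commanded when the call began, along the tool's axes at that moment; what a row does not reach only later rows make up. A row lasts 1/12 s, in which the tool goes at most 41.7 mm and 7.16 degrees, less where a joint would pass 70% of its speed; a pose out of reach is approached as far as the arm can. A call with a gripper value outside its range is refused whole. The fingers move at their own pace and stop on an object; the grip force is fixed at half the most. Time passes only in rows, so rows that repeat a pose let the fingers close. It gives the time, the measured TCP pose, the force, the opening and the grip force at its end, in the units of the state.
- ctrl.get_state(): the state, without advancing time (a new reading comes with each control period).
- cams.get_image(name): name is "scene" or "top" or "wrist"; returns the picture (420x560x3 uint8, red, green, blue); there is no depth.
- cams.camera_params(name): a dict with "mtx" (3x3 intrinsics, pixels), "dist" ([k1, k2, p1, p2, k3] as OpenCV has them; the pictures are not rectified), "position" and "orientation" of the camera in the world. Camera axes: x right, y down, z forward; pixel columns grow to the right and rows downward; lengths in m; the calibration is good to about 2 mm. A picture is of the moment at which its call begins: read the wrist's pose just before it. camera_params takes no time and is no camera call; for the wrist camera it gives the pose at the moment of the call.
- ticket.hand_in(): hands the job in; it is judged then, once.
The state is a dict: "clock": time; "q": joint angles; "qvel": joint speeds; "joint_efforts": joint torques, N m; "tcp_pos": TCP position; "tool_rot": TCP orientation; "contact_force": force on the tool from outside, world axes, zero at the start; "moment": the same for the moment, N m; "opening": finger opening in m; "gripper_force": force on a finger pad.
Only numpy, scipy, OpenCV 4.12 (cv2) and the standard library are available. Lean on these libraries where they do the work, as an engineer would, in place of code of your own. Each camera call takes 0.05 s, during which the arm holds its last target. There are 200 camera calls.

TASK

Pull the orange cap off the banding wheel's spindle and put it away in the open drawer, then turn the bare spindle until its red set-screw flat faces the brass key guide on the wheel's foot. Then slip the steel collar over the spindle with its brass thumb screw over the flat, pointing at the guide, and finish while holding it there upright and still in the gripper, the screw level with the black dot halfway up the flat, clear of the shoulder below and not pressed against the spindle. Leave the other things on the table where they are.

Things in the scene. Friction and masses are not known exactly. Their poses are not given: they have to be found in the camera images.
- wheel: Blue banding wheel without its head, fixed. Foot 190 mm across, 14 mm thick at its rim; column 44 mm across, its top, 85 mm above the table, being the shoulder. Origin on the table at the spindle's axis; x points from the axis towards the key guide, z up. The guide's post, 18 mm wide, stands 85 to 95 mm out from the axis; it reaches, with the guide, 122 mm above the table.
- guide_end (a point): The inner end of the brass key guide, a level tube 18 mm across aimed at the spindle: 78 mm from the axis, 112.5 mm above the table.
- spindle (a joint): Angle of the steel spindle (rad), counterclockwise from above, from the guide's direction to where its flat faces; 0 = facing the guide; starts at 0.5 to 1.5. Upright, 20 mm across, 55 mm above the shoulder (top 140 mm above the table). One side is cut flat over the whole height, 5 mm from the axis (15 mm from flat to round back), painted red. Turns with a drag of 0.07 N m and stays where left.
- spindle_mid (a point): On the spindle's axis, halfway up the flat (black dot on the flat), 27.5 mm above the shoulder and 112.5 mm above the table. It turns with the spindle: x points squarely out of the flat, z up.
- cap: Orange plastic cap standing loosely over the spindle, 34 mm outside, 45 mm high, open below: bore 27 mm, 40 mm deep, its inner end resting on the spindle's top (cap top 145 mm above the table). About 30 g. Origin at the centre of its open lower rim, z towards the closed end.
- drawer_floor (a point): Point on the open drawer's inner floor, at mid width, 55 mm behind the inside of its front wall, 22 mm above the table. x points into the cabinet, y across, z up. Drawer 148 mm wide inside, walls 56 mm and front 67 mm high above this floor; open by 120 to 160 mm: the cabinet's roof, 100 mm above the table, begins 59 to 99 mm beyond this point. Slides with 1 N of drag; bar handle in front.
- collar: Steel shaft collar lying flat: 40 mm outside, 24 mm bore, 24 mm high, about 140 g. Origin at the centre of its underside, z up, x along its thumb screw. The screw's 6 mm shank reaches into the bore to 7.5 mm from the axis, so the collar passes over the spindle only with the screw over the flat. Brass head 13 mm across, to 34.5 mm from the axis, at half height.
- collar_mid (a point): Centre of the collar's bore, 12 mm above its underside; axes as collar.
- screw_head (a point): Outer end of the collar's thumb screw, 34.5 mm from the collar's axis along its x, 12 mm above its underside.
- spacer: Bystander: plain aluminium ring without a screw, 42 mm across, 16 mm high; origin under its centre.
- jar: Bystander: small amber jar with a white cap, 44 mm across, 55 mm high; origin under its centre.
- vase: Bystander: terracotta vase, 96 mm across, 140 mm high; origin under its centre.
- bowl: Bystander: blue bowl, 110 mm across, 50 mm high; origin under its centre.
- wrench: Bystander: open-ended wrench 160 mm long, lying flat along its x.

How it is judged:
By the outcome, as a careful person would: the job done as asked, in the order asked, and still so for the second after the job is handed in, while the arm keeps its last pose, push and grip.
It also fails if it takes over 64 s, if anything falls off the work surface, if the arm or the gripper's body presses on something with over 40 N, if the wrist force passes 120 N, or if a joint passes its speed limit or range.

## Working session

There is one attempt and no reset: what is moved stays moved. The work goes in short steps, Python scripts to look and compute and a tool call to move; the robot and the scene stay as the last step left them, time stands still between calls to the robot, and variables do not carry over. Pictures are saved under pics/ and viewed, at most 10 in all, crops included, and the job is handed in when it is done.

Besides the shell and the picture viewer there is one more tool, called after ">>>" in YAML: its name, and indented under it one key for each argument. jog_arm: Moves the arm, as the interface text tells. Its arguments: {"type":"object","properties":{"gripper":{"type":"array"},"dp":{"type":"array"},"spin":{"type":"array"}},"required":["gripper","dp","spin"]}

```bash
mkdir -p pics; cat > h.py <<'E'
import numpy as np, cv2
from scipy.spatial.transform import Rotation as R
from station import ctrl, cams, ticket
def rot(q): return R.from_quat([q[1],q[2],q[3],q[0]]).as_matrix()
def ray(p,uv):
    n=cv2.undistortPoints(np.array([[uv]],float),np.array(p["mtx"],float),np.array(p["dist"],float))[0,0]
    return np.array(p["position"]),rot(p["orientation"])@np.array([n[0],n[1],1])
def on(p,uv,z):
    o,d=ray(p,uv); return o+d*(z-o[2])/d[2]
def tri(prs):
    A=0;b=0
    for p,uv in prs:
        o,d=ray(p,uv); d=d/np.linalg.norm(d); M=np.eye(3)-np.outer(d,d); A=A+M; b=b+M@o
    return np.linalg.solve(A,b)
def proj(p,X):
    Rm=rot(p["orientation"]).T; t=-Rm@np.array(p["position"])
    return cv2.projectPoints(np.array(X,float).reshape(-1,1,3),cv2.Rodrigues(Rm)[0],t,np.array(p["mtx"],float),np.array(p["dist"],float))[0][:,0]
def get(name):
    p=cams.camera_params(name); return p,cams.get_image(name)
def save(im,f): cv2.imwrite("pics/"+f,cv2.cvtColor(im,cv2.COLOR_RGB2BGR))
E
python3 - <<'E'
from h import *
for n in("scene","top"):
    p,im=get(n); save(im,n+"0.png"); print(n,np.round(p["position"],3),np.round(p["orientation"],3),np.round(p["mtx"],0).tolist())
s=ctrl.get_state(); print(s["clock"],s["tool_rot"],s["opening"])
E
```

```text
scene [ 0.864 -0.5    0.947] [-0.296  0.923  0.233 -0.073] [[393.0, 0.0, 286.0], [0.0, 393.0, 210.0], [0.0, 0.0, 1.0]]
top [0.423 0.052 1.203] [-0.058  0.712 -0.698  0.054] [[412.0, 0.0, 276.0], [0.0, 412.0, 204.0], [0.0, 0.0, 1.0]]
0.1 [-1.90222749e-04  1.58234740e-01  9.87401352e-01 -5.49190595e-04] 0.08535744614579013
```

View pics/scene0.png

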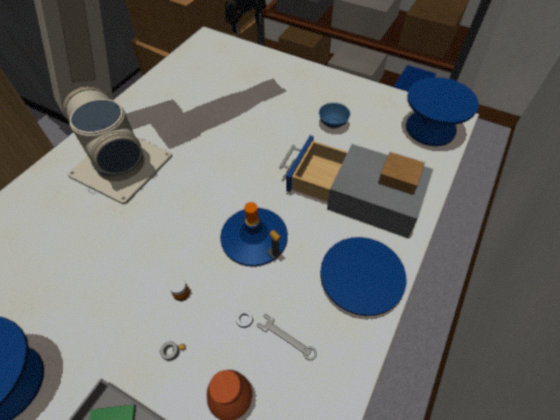

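View pics/top0.png

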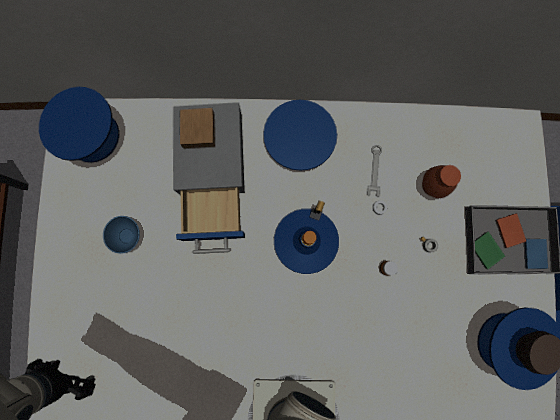

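The scene view shows the wheel at about (254,236) with its guide at (275,245), and the collar at (170,351) with its screw at (182,347). In the top view the cap is at (310,239), the guide at (318,208), the collar at (430,245) with its screw to the upper left, and the drawer floor around (212,212).

```bash
python3 - <<'E'
from h import *
T,ti=get("top"); S,si=get("scene")
def crop(im,x,y,w,h): return cv2.resize(im[y:y+h,x:x+w],(400,300),interpolation=cv2.INTER_CUBIC)
m=np.vstack([np.hstack([crop(ti,270,195,80,60+20)[:, :],crop(ti,405,225,48,36)]),np.hstack([crop(ti,165,175,100,75),crop(si,210,190,80,60)])])
save(m,"m1.png")
def blobs(im,lo,hi,roi):
    h=cv2.cvtColor(im,cv2.COLOR_RGB2HSV); k=cv2.inRange(h,lo,hi); z=np.zeros_like(k); x,y,w,hh=roi; z[y:y+hh,x:x+w]=k[y:y+hh,x:x+w]
    n,l,st,c=cv2.connectedComponentsWithStats(z)
    return [(st[i].tolist(),c[i].round(1).tolist()) for i in range(1,n) if st[i][4]>5]
print("top org",blobs(ti,(5,130,90),(25,255,255),(270,190,80,80)))
print("scene org",blobs(si,(3,130,90),(25,255,255),(215,190,80,75)))
print("top collar",blobs(ti,(5,110,60),(28,255,255),(405,225,48,36)))
print("scene collar",blobs(si,(5,110,60),(28,255,255),(150,330,50,40)))
# wheel foot (blue) ellipse at z 14mm
h=cv2.cvtColor(ti,cv2.COLOR_RGB2HSV);k=cv2.inRange(h,(100,120,40),(125,255,255));k[:, :265]=0;k[:,345:]=0;k[:190]=0;k[280:]=0
c=max(cv2.findContours(k,0,2)[0],key=cv2.contourArea);e=cv2.fitEllipse(cv2.convexHull(c));print("foot",e,on(T,e[0],.014))
# drawer blue front
k=cv2.inRange(h,(100,120,40),(125,255,255));k[:, :165]=0;k[:,255:]=0;k[:220]=0;k[250:]=0
c=max(cv2.findContours(k,0,2)[0],key=cv2.contourArea);print("front",cv2.minAreaRect(c),cv2.boxPoints(cv2.minAreaRect(c)).round(1).tolist())
E
```

```text
top org [([317, 202, 7, 9, 38], [320.0, 205.8]), ([304, 231, 12, 14, 129], [309.4, 237.0])]
scene org [([245, 202, 12, 12, 119], [250.4, 207.7]), ([246, 219, 9, 6, 17], [248.7, 222.5]), ([270, 231, 10, 9, 54], [274.6, 235.1])]
top collar [([421, 237, 5, 5, 15], [423.1, 238.9])]
scene collar [([179, 345, 6, 5, 22], [181.3, 346.7])]
foot ((306.02069091796875, 240.9761962890625), (64.06031036376953, 64.666259765625), 134.00503540039062) [ 0.50701325 -0.0287263   0.014     ]
front ((209.0087890625, 234.71963500976562), (5.115910053253174, 66.14710998535156), 87.70938873291016) [[175.89999389648438, 233.5], [242.0, 230.8000030517578], [242.1999969482422, 236.0], [176.10000610351562, 238.60000610351562]]
```

View pics/m1.png

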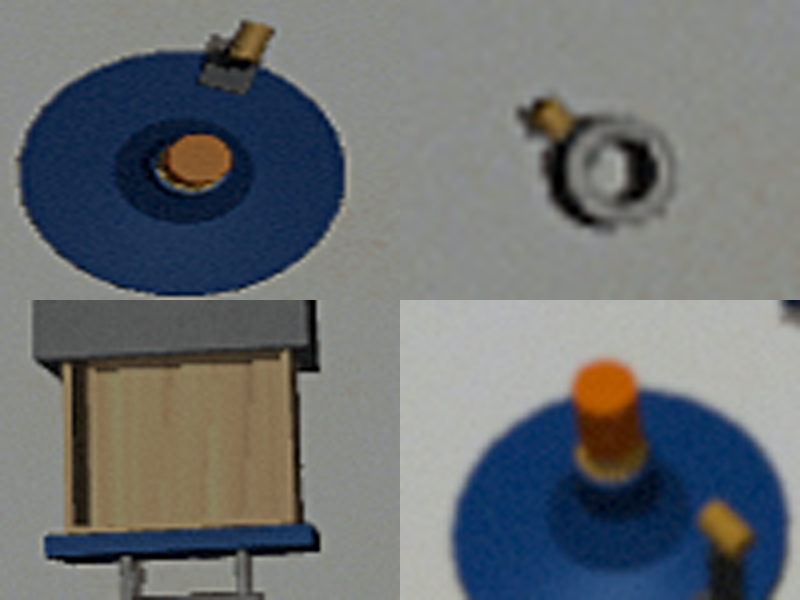

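The montage shows the cap top at about (309,236), the guide at (320,206), the collar ring at (431,245) with its screw head at (423,239), and the drawer front's inner edge near row 232.

```bash
python3 - <<'E'
from h import *
T=cams.camera_params("top");S=cams.camera_params("scene")
r=lambda v:np.round(v,4)
print("cap top T",r(on(T,(309.4,236.3),.145)),"S",r(on(S,(250.7,207.5),.145)))
ax=on(T,(306.02,240.98),.014)
print("axis",r(ax))
g=on(T,(320,205.8),.118);g2=tri([(T,(320,205.8)),(S,(274.6,235.1))]);print("guide",r(g),r(g2),[np.hypot(*(x-ax)[:2]) for x in(g,g2)],[np.arctan2(*(x-ax)[1::-1]) for x in(g,g2)])
c=on(T,(431.4,245.4),.024);s=on(T,(423,238.9),.013);s2=on(S,(181.3,346.7),.014)
print("collar",r(c),"screw",r(s),r(s2),[(np.hypot(*(x-c)[:2]),np.arctan2(*(x-c)[1::-1])) for x in(s,s2)])
a=on(T,(175.9,233.5),.089);b=on(T,(242,230.8),.089);print("front",r(a),r(b),np.hypot(*(a-b)[:2]))
print("roof edge",r(on(T,(173,189),.1)),r(on(T,(242,186),.1)))
u=(a-b)/np.linalg.norm(a-b);n=np.array([u[1],-u[0],0]);n*=np.sign(n[0]);print("into",n,"floorpt",r((a+b)/2+n*.055))
st=ctrl.get_state();print(rot(st["tool_rot"]).round(3).tolist(),st["tcp_pos"])
for nm,z in(("jar",.055),):print(nm,r(on(T,(390,268),.055)))
print("spacer",r(on(T,(378,209),.016)),"vase",r(on(T,(450,175),.14)))
E
```

```text
cap top T [ 0.5099 -0.0284  0.145 ] S [ 0.5125 -0.03    0.145 ]
axis [ 0.507  -0.0287  0.014 ]
guide [ 0.5942 -0.0581  0.118 ] [ 0.5953 -0.0578  0.1159] [np.float64(0.09201191808630284), np.float64(0.09294527620858073)] [np.float64(-0.3252055889041106), np.float64(-0.31767423205705153)]
collar [ 0.4989 -0.3938  0.024 ] screw [ 0.5184 -0.3731  0.013 ] [ 0.5215 -0.3719  0.014 ] [(np.float64(0.02846108847641928), np.float64(0.8160183588341283)), (np.float64(0.03145933612939051), np.float64(0.7709951019860127))]
front [0.5143 0.3316 0.089 ] [0.5258 0.1505 0.089 ] 0.18144326551118925
roof edge [0.6358 0.3441 0.1   ] [0.6477 0.1536 0.1   ]
into [0.99798345 0.06347471 0.        ] floorpt [0.5749 0.2446 0.089 ]
[[-0.95, 0.312, -0.0], [0.312, 0.95, -0.001], [0.0, -0.001, -1.0]] [0.17174185 0.52229061 0.19698154]
jar [ 0.4325 -0.2614  0.055 ]
spacer [ 0.6042 -0.2394  0.016 ] vase [ 0.6819 -0.4096  0.14  ]
```

>>> jog_arm:
  gripper: [1,1,1,1,1]
  dp:
    - [-0.491,-0.419,-0.03]
    - [-0.491,-0.419,-0.03]
    - [-0.491,-0.419,-0.03]
    - [-0.491,-0.419,-0.03]
    - [-0.491,-0.419,-0.03]
  spin: [0,0,0,0,0]

```text
clock: 0.62
tcp_pos: [0.2803, 0.343, 0.2071]
tool_rot: [0.0, 0.158, 0.987, -0.0]
contact_force: [2.2, 0.2, -0.3]
opening: 0.0856
gripper_force: 0.0
```

>>> jog_arm:
  gripper: [1,1,1,1,1]
  dp:
    - [-0.333,-0.284,-0.02]
    - [-0.333,-0.284,-0.02]
    - [-0.333,-0.284,-0.02]
    - [-0.333,-0.284,-0.02]
    - [-0.333,-0.284,-0.02]
  spin: [0,0,0,0,0]

```text
clock: 1.03
tcp_pos: [0.3887, 0.165, 0.2168]
tool_rot: [0.0, 0.158, 0.987, 0.0]
contact_force: [1.3, -0.1, -0.7]
opening: 0.0855
gripper_force: 0.0
```

>>> jog_arm:
  gripper: [1,1,1,1,1]
  dp:
    - [-0.174,-0.149,-0.01]
    - [-0.174,-0.149,-0.01]
    - [-0.174,-0.149,-0.01]
    - [-0.174,-0.149,-0.01]
    - [-0.174,-0.149,-0.01]
  spin: [0,0,0,0,0]

```text
clock: 1.45
tcp_pos: [0.4967, -0.0133, 0.2258]
tool_rot: [0.0, 0.158, 0.987, 0.0]
contact_force: [1.1, 0.7, 0.2]
opening: 0.085
gripper_force: 0.0
```

```bash
cat > st.py <<'E'
from h import *
import sys
def delta(tgt,yaw=None):
    """target TCP xyz, y-axis yaw (mod pi) -> tool-frame dp, spin"""
    s=ctrl.get_state();M=rot(s["tool_rot"]);d=M.T@(np.array(tgt)-s["tcp_pos"])
    y=np.arctan2(M[1,1],M[0,1]);sp=0 if yaw is None else (y-yaw+np.pi/2)%np.pi-np.pi/2
    print("clk",round(s["clock"],2),"tcp",np.round(s["tcp_pos"],4),"yawy",round(y,3),"q6",round(s["q"][5],2),"F",np.round(s["contact_force"],1),"dp",d.round(4),"spin",round(sp,3))
if len(sys.argv)>3:
    a=[float(x) for x in sys.argv[1:]];delta(a[:3],a[3] if len(a)>3 else None)
E
python3 st.py 0.508 -0.029 0.227 1.2526; python3 - <<'E'
from h import *
p,im=get("wrist");save(im,"w1.png");print(p["position"],rot(p["orientation"]).round(2).tolist())
print(proj(p,[[.5075,-.029,.145],[.5075,-.029,.14]]))
E
```

```text
clk 1.45 tcp [ 0.4967 -0.0133  0.2258] yawy 1.253 q6 0.12 F [1.1 0.7 0.2] dp [-0.0157 -0.0114 -0.0012] spin -0.0
[0.4200512  0.01272435 0.40278334] [[0.31, 0.9, 0.3], [0.95, -0.3, -0.1], [0.0, 0.31, -0.95]]
[[259.56630721 220.69419651]
 [259.84632489 218.38943699]]
```

View pics/w1.png

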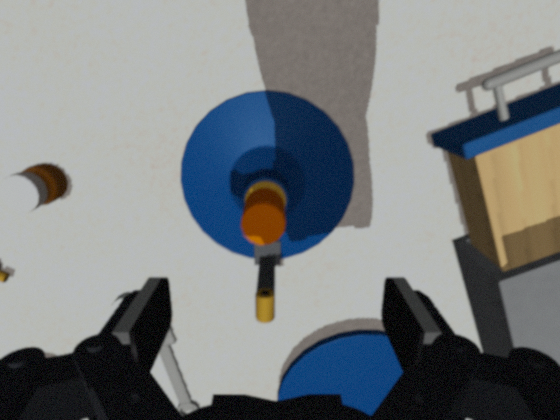

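The wrist view shows the cap top at (264,222), the foot ellipse centred near (267,174), and the brass guide ending at (265,305).

```bash
python3 - <<'E'
from h import *
p,im=get("wrist")
h=cv2.cvtColor(im,cv2.COLOR_RGB2HSV)
k=cv2.inRange(h,(3,150,110),(15,255,255));k[:,:220]=0;k[:,310:]=0;k[:190]=0;k[255:]=0
c=max(cv2.findContours(k,0,2)[0],key=cv2.contourArea);x,y,w,hh=cv2.boundingRect(c);print(x,y,w,hh,cv2.minEnclosingCircle(c))
# cap's near edge (bottom of blob) belongs to the top disc: radius from width
ctr=(x+w/2,y+hh-w/2);print("cap",ctr,on(p,ctr,.145))
k=cv2.inRange(h,(100,120,30),(125,255,255));k[:,:170]=0;k[:,365:]=0;k[:85]=0;k[262:]=0
c=max(cv2.findContours(k,0,2)[0],key=cv2.contourArea)
pts=np.array([on(p,q[0],.014)[:2] for q in cv2.convexHull(c)]);
e=cv2.fitEllipse((pts*1e4).astype(np.float32).reshape(-1,1,2));print("foot",e)
k=cv2.inRange(h,(15,150,110),(28,255,255));k[:,:240]=0;k[:,300:]=0;k[:280]=0
c=max(cv2.findContours(k,0,2)[0],key=cv2.contourArea);r=cv2.boundingRect(c);print(r,on(p,(r[0]+r[2]/2,r[1]+8),.1215))
E
python3 st.py 0.508 -0.029 0.227
```

```text
248 196 44 41 ((269.4016418457031, 216.0901641845703), 21.59864616394043)
cap (270.0, 215.0) [ 0.50929176 -0.02571636  0.145     ]
foot ((5097.53955078125, -264.0279541015625), (1856.7535400390625, 1859.050048828125), 60.86103820800781)
(263, 291, 16, 25) [ 0.59140289 -0.05300638  0.1215    ]
clk 1.55 tcp [ 0.4986 -0.0158  0.2248] yawy 1.248 q6 0.12 F [ 0.3 -0.2 -0.2] dp [-0.0131 -0.0095 -0.0022] spin 0
```

>>> jog_arm:
  gripper: [1,1,1,1,1]
  dp:
    - [-0.0134,-0.0074,0.02]
    - [-0.0134,-0.0074,0.055]
    - [-0.0134,-0.0074,0.09]
    - [-0.0134,-0.0074,0.112]
    - [-0.0134,-0.0074,0.112]
  spin: [0,0,0,0,0]

```text
clock: 1.97
tcp_pos: [0.5036, -0.0215, 0.1094]
tool_rot: [-0.004, 0.158, 0.987, 0.0]
contact_force: [-0.3, 0.3, 1.3]
opening: 0.0856
gripper_force: 0.0
```

>>> jog_arm:
  gripper: [0.3,0.3,0.3,0.3,0.3]
  dp:
    - [0,0,0]
    - [0,0,0]
    - [0,0,0]
    - [0,0,0]
    - [0,0,0]
  spin: [0,0,0,0,0]

```text
clock: 2.38
tcp_pos: [0.5071, -0.0223, 0.1148]
tool_rot: [0.001, 0.158, 0.987, -0.0]
contact_force: [-0.2, -0.5, -0.4]
opening: 0.0264
gripper_force: 0.0
```

>>> jog_arm:
  gripper: [0.3,0.3,0.3,0.3,0.3]
  dp:
    - [0,0,0]
    - [0,0,0]
    - [0,0,0]
    - [0,0,0]
    - [0,0,0]
  spin: [0,0,0,0,0]

```text
clock: 2.8
tcp_pos: [0.5065, -0.0223, 0.1137]
tool_rot: [-0.0, 0.158, 0.987, 0.0]
contact_force: [0.1, 0.8, -0.2]
opening: 0.0255
gripper_force: 0.0
```

```bash
python3 - <<'E'
from h import *
p,im=get("wrist");S,si=get("scene")
save(np.hstack([cv2.resize(im,(400,300)),cv2.resize(si[150:300,180:380],(400,300))]),"w2.png")
print(p["position"],ctrl.get_state()["opening"],ctrl.get_state()["gripper_force"])
E
```

```text
[0.42993198 0.00363076 0.29067259] 0.025405746277798263 0.0
```

View pics/w2.png

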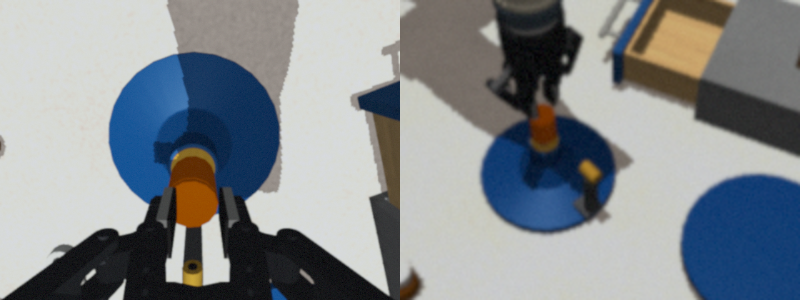

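The wrist half shows the cap (orange, near (197,190)) overlapping the fingertips with the gap narrower than the cap. The scene half shows the fingers to the upper left of the cap, so I check this by projection.

```bash
python3 - <<'E'
from h import *
p,im=get("wrist");S,si=get("scene");T,ti=get("top");s=ctrl.get_state();print(s["tcp_pos"],s["q"])
M=rot(s["tool_rot"]);t=np.array(s["tcp_pos"])
pts=[t,t-M[:,2]*.019,t-M[:,2]*.019+M[:,1]*.0127,t-M[:,2]*.019-M[:,1]*.0127,[.509,-.027,.145],[.509,-.027,.1]]
def ov(im,p,x,y,w,h):
    im=im.copy();f=400/w;c=cv2.resize(im[y:y+h,x:x+w],(400,300),interpolation=cv2.INTER_CUBIC)
    for i,q in enumerate(proj(p,pts)):
        print(i,q.round(1));cv2.circle(c,(int((q[0]-x)*f),int((q[1]-y)*f)),3,[(255,0,0),(0,255,0),(255,255,0),(255,255,0),(255,0,255),(0,255,255)][i],-1)
    return c
save(np.vstack([np.hstack([ov(im,p,180,160,200,150),ov(si,S,210,180,80,60)]),np.hstack([ov(ti,T,270,200,80,60),ov(im,p,0,0,560,420)])]),"w3.png")
E
```

```text
[ 0.50650604 -0.02234935  0.11360042] [-2.09717251e-01  2.26383290e-01 -2.41146089e-01  1.10338613e+00
 -4.12153094e-05  1.08151196e-01]
0 [274.6 247.3]
1 [274.5 264. ]
2 [301.2 264. ]
3 [247.8 264. ]
4 [266.2 284.4]
5 [268.3 243.4]
0 [251.1 211.6]
1 [250.6 207.3]
2 [254.3 204.6]
3 [246.8 210.1]
4 [250.1 206.1]
5 [251.3 216.3]
0 [306.2 238.5]
1 [306.7 237.9]
2 [302.1 236.3]
3 [311.3 239.6]
4 [308.9 236.6]
5 [307.6 238. ]
0 [274.6 247.3]
1 [274.5 264. ]
2 [301.2 264. ]
3 [247.8 264. ]
4 [266.2 284.4]
5 [268.3 243.4]
```

View pics/w3.png

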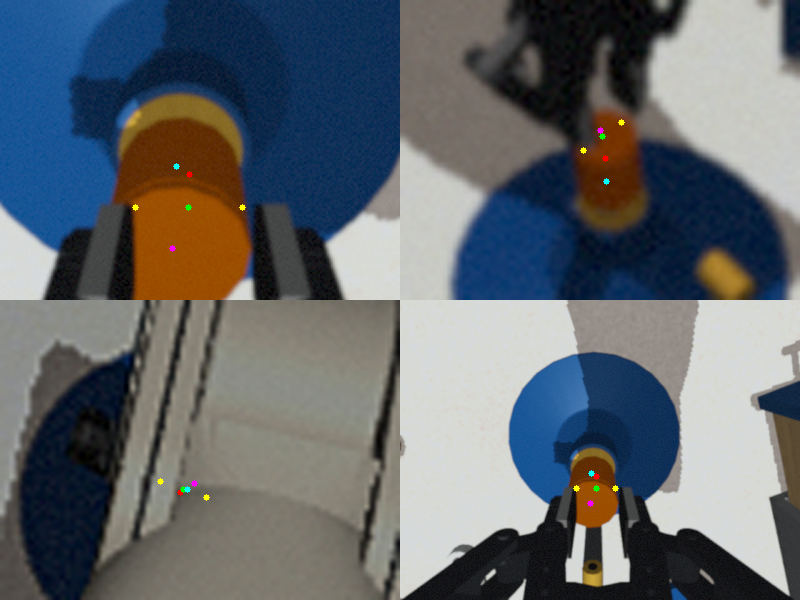

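The overlay shows the cap sitting between the pads, unmoved and not yet clearly squeezed, so I will close further.

>>> jog_arm:
  gripper: [0.2,0.2,0.2]
  dp:
    - [0,0,0]
    - [0,0,0]
    - [0,0,0]
  spin: [0,0,0]

```text
clock: 3.3
tcp_pos: [0.5065, -0.0223, 0.1136]
tool_rot: [-0.0, 0.158, 0.987, 0.0]
contact_force: [0.4, -0.2, 0.3]
opening: 0.017
gripper_force: 0.0
```

```bash
python3 - <<'E'
from h import *
p,im=get("wrist");S,si=get("scene");s=ctrl.get_state()
M=rot(s["tool_rot"]);t=np.array(s["tcp_pos"]);g=t-M[:,2]*.019
pts=[t,g,g+M[:,1]*.0085,g-M[:,1]*.0085]
def ov(im,p,x,y,w,h):
    f=400/w;c=cv2.resize(im[y:y+h,x:x+w],(400,int(h*f)),interpolation=cv2.INTER_CUBIC)
    for i,q in enumerate(proj(p,pts)): cv2.circle(c,(int((q[0]-x)*f),int((q[1]-y)*f)),2,[(255,0,0),(0,255,0),(255,255,0),(255,255,0)][i],-1)
    return c
save(np.hstack([ov(im,p,200,180,160,200),ov(si,S,215,165,80,100)]),"w4.png")
print(s["opening"],s["gripper_force"])
E
```

```text
0.017193331115850717 0.0
```

View pics/w4.png

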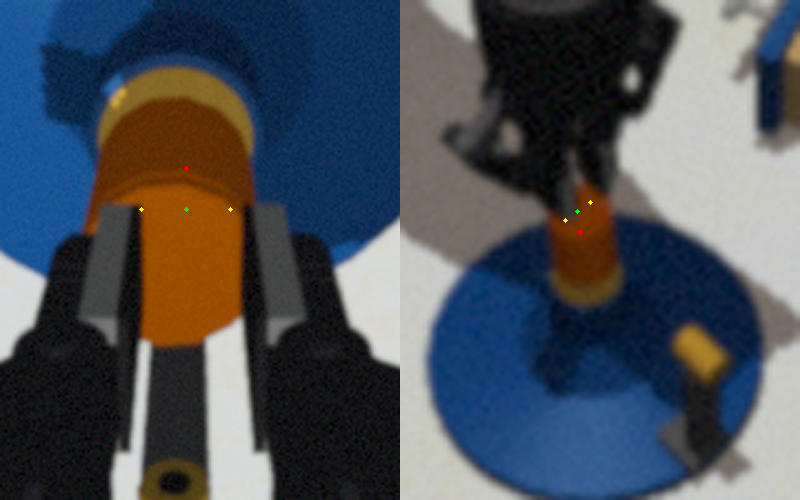

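The wrist crop shows both pads overlapping the cap at (140,205) and (245,205), so the tips are still above the cap. I reopen, recentre and go lower, which keeps clear of the foot and the shoulder.

>>> jog_arm:
  gripper: [1,1,1,1,1]
  dp:
    - [0,0,0]
    - [0,0,0]
    - [0,0,0]
    - [-0.004,-0.002,0]
    - [-0.004,-0.002,0]
  spin: [0,0,0,0,0]

```text
clock: 3.82
tcp_pos: [0.5103, -0.0259, 0.1137]
tool_rot: [0.0, 0.158, 0.987, -0.0]
contact_force: [-0.4, -0.5, -0.4]
opening: 0.0761
gripper_force: 0.0
```

>>> jog_arm:
  gripper: [1,1,1,1,1]
  dp:
    - [0,0,0.006]
    - [0,0,0.012]
    - [0,0,0.018]
    - [0,0,0.024]
    - [0,0,0.024]
  spin: [0,0,0,0,0]

```text
clock: 4.23
tcp_pos: [0.5089, -0.0253, 0.0881]
tool_rot: [-0.001, 0.158, 0.987, 0.0]
contact_force: [-0.3, -0.7, 1.0]
opening: 0.0857
gripper_force: 0.0
```

>>> jog_arm:
  gripper: [0.3,0.3,0.3,0.3,0.3]
  dp:
    - [0,0,0]
    - [0,0,0]
    - [0,0,0]
    - [0,0,0]
    - [0,0,0]
  spin: [0,0,0,0,0]

```text
clock: 4.65
tcp_pos: [0.51, -0.0256, 0.0902]
tool_rot: [0.0, 0.158, 0.987, -0.0]
contact_force: [-1.2, 0.3, 4.0]
opening: 0.0319
gripper_force: 58.9
```

```bash
python3 - <<'E'
from h import *
p=cams.camera_params("wrist");s=ctrl.get_state();M=rot(s["tool_rot"]);t=np.array(s["tcp_pos"])
print(s["clock"],t.round(4),M.round(3).tolist(),s["opening"],s["gripper_force"],s["contact_force"].round(1) if hasattr(s["contact_force"],'round') else s["contact_force"])
print("cam in tool",(M.T@(np.array(p["position"])-t)).round(4),np.array(p["mtx"]).round(0).tolist())
w=tri([(p,(277,262)),(cams.camera_params("scene"),(251.4,206.4))]);print(w)
E
```

```text
4.65 [ 0.51   -0.0256  0.0902] [[-0.95, 0.313, 0.001], [0.313, 0.95, -0.0], [-0.001, -0.0, -1.0]] 0.03192010099294406 58.94957469339715 [-1.2  0.3  4. ]
cam in tool [ 0.0809  0.0007 -0.177 ] [[369.0, 0.0, 276.0], [0.0, 369.0, 207.0], [0.0, 0.0, 1.0]]
[ 0.50284024 -0.01883156  0.12759084]
```

>>> jog_arm:
  gripper: [0.3,0.3,0.3,0.3,0.3]
  dp:
    - [0,0,-0.01]
    - [0,0,-0.025]
    - [0,0,-0.045]
    - [0,0,-0.07]
    - [0,0,-0.09]
  spin: [0,0,0,0,0]

```text
clock: 5.07
tcp_pos: [0.5098, -0.0254, 0.1819]
tool_rot: [0.0, 0.158, 0.987, -0.0]
contact_force: [0.1, 0.2, -0.3]
opening: 0.0321
gripper_force: 59.3
```

```bash
python3 - <<'E'
from h import *
S,si=get("scene");p,im=get("wrist");s=ctrl.get_state()
M=rot(s["tool_rot"]);t=np.array(s["tcp_pos"]);g=t-M[:,2]*.019
pts=[t,g,g-M[:,2]*.019]
def ov(im,p,x,y,w,h):
    f=400/w;c=cv2.resize(im[y:y+h,x:x+w],(400,int(h*f)),interpolation=cv2.INTER_CUBIC)
    for i,q in enumerate(proj(p,pts)): cv2.circle(c,(int((q[0]-x)*f),int((q[1]-y)*f)),2,[(255,0,0),(0,255,0),(255,255,0),(255,255,0)][i],-1)
    return c
save(np.hstack([ov(im,p,180,100,200,250),ov(si,S,215,145,96,120)]),"w5.png")
print(s["opening"],s["gripper_force"],t)
E
```

```text
0.03200083468696337 59.36194156414217 [ 0.51124397 -0.0257402   0.18354653]
```

View pics/w5.png

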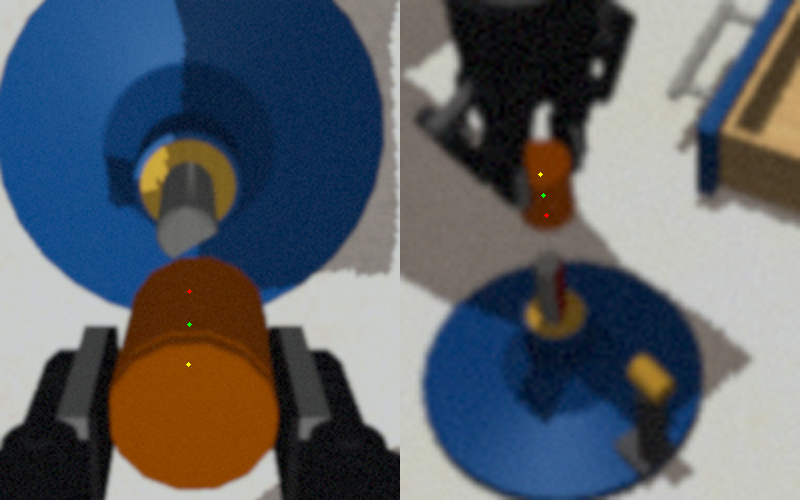

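The wrist crop shows the cap held squarely and the bare spindle behind it at (190,225). The scene crop shows the cap lifted and the red flat on the spindle's right side. Next is the drawer.

>>> jog_arm:
  gripper: [0.3,0.3,0.3,0.3,0.3]
  dp:
    - [0.003,0.035,0]
    - [0.006,0.075,0]
    - [0.009,0.115,0]
    - [0.0125,0.155,0]
    - [0.0155,0.195,0]
  spin: [-0.05,-0.15,-0.25,-0.33,-0.381]

```text
clock: 5.58
tcp_pos: [0.5557, 0.1664, 0.1795]
tool_rot: [-0.0, -0.034, 0.999, -0.0]
contact_force: [0.8, -1.4, -0.6]
opening: 0.032
gripper_force: 59.4
```

```bash
python3 st.py 0.577 0.245 0.182 1.634
```

```text
clk 5.58 tcp [0.5557 0.1664 0.1795] yawy 1.638 q6 0.08 F [ 0.8 -1.4 -0.6] dp [-0.0265  0.077  -0.0025] spin 0.004
```

>>> jog_arm:
  gripper: [0.3,0.3,0.3,0.3,0.3]
  dp:
    - [-0.012,0.038,0]
    - [-0.022,0.074,0]
    - [-0.022,0.074,0.03]
    - [-0.022,0.074,0.07]
    - [-0.022,0.074,0.1]
  spin: [0,0,0,0,0]

```text
clock: 6.0
tcp_pos: [0.5723, 0.2408, 0.0771]
tool_rot: [-0.001, -0.032, 0.999, -0.0]
contact_force: [0.8, -0.5, -0.7]
opening: 0.032
gripper_force: 59.5
```

>>> jog_arm:
  gripper: [0.3,0.3]
  dp:
    - [0,0,0.01]
    - [0,0,0.01]
  spin: [0,0]

```text
clock: 6.17
tcp_pos: [0.5714, 0.2394, 0.0669]
tool_rot: [-0.003, -0.032, 0.999, -0.001]
contact_force: [0.1, 0.5, 0.2]
opening: 0.0319
gripper_force: 59.5
```

```bash
python3 st.py 0.577 0.245 0.012 1.634
```

```text
clk 6.17 tcp [0.5714 0.2394 0.0669] yawy 1.634 q6 0.2 F [0.1 0.5 0.2] dp [-0.0062  0.0053  0.0549] spin 0.0
```

>>> jog_arm:
  gripper: [0.3,0.3,0.3,0.3,0.3]
  dp:
    - [-0.005,0.004,0.012]
    - [-0.005,0.004,0.024]
    - [-0.005,0.004,0.036]
    - [-0.005,0.004,0.043]
    - [-0.005,0.004,0.046]
  spin: [0,0,0,0,0]

```text
clock: 6.58
tcp_pos: [0.5786, 0.2443, 0.0238]
tool_rot: [0.0, -0.031, 1.0, 0.0]
contact_force: [0.2, 0.3, -0.1]
opening: 0.0319
gripper_force: 59.5
```

>>> jog_arm:
  gripper: [0.3,0.3,0.3]
  dp:
    - [0,0,0.002]
    - [0,0,0.004]
    - [0,0,0.004]
  spin: [0,0,0]

```text
clock: 6.83
tcp_pos: [0.5783, 0.2442, 0.0201]
tool_rot: [0.0, -0.032, 1.0, 0.0]
contact_force: [0.7, 0.1, -1.1]
opening: 0.0322
gripper_force: 59.5
```

>>> jog_arm:
  gripper: [0.3,0.3,0.3]
  dp:
    - [0,0,0.003]
    - [0,0,0.005]
    - [0,0,0.005]
  spin: [0,0,0]

```text
clock: 7.08
tcp_pos: [0.5778, 0.2441, 0.0144]
tool_rot: [-0.0, -0.032, 1.0, -0.0]
contact_force: [-0.9, 1.2, -0.3]
opening: 0.0321
gripper_force: 59.5
```

>>> jog_arm:
  gripper: [0.3,0.3,0.3]
  dp:
    - [0,0,0.002]
    - [0,0,0.003]
    - [0,0,0.003]
  spin: [0,0,0]

```text
clock: 7.33
tcp_pos: [0.5786, 0.2443, 0.0124]
tool_rot: [0.001, -0.032, 1.0, 0.0]
contact_force: [-0.4, -0.5, 4.5]
opening: 0.032
gripper_force: 59.9
```

>>> jog_arm:
  gripper: [0.75,0.75,0.75,0.75,0.75]
  dp:
    - [0,0,0]
    - [0,0,0]
    - [0,0,0]
    - [0,0,-0.03]
    - [0,0,-0.07]
  spin: [0,0,0,0,0]

```text
clock: 7.75
tcp_pos: [0.5757, 0.2435, 0.0789]
tool_rot: [-0.004, -0.032, 0.999, -0.001]
contact_force: [1.2, -0.1, 1.0]
opening: 0.0641
gripper_force: 0.0
```

>>> jog_arm:
  gripper: [0.75,0.75,0.75,0.75,0.75]
  dp:
    - [0,0,-0.04]
    - [0,0,-0.08]
    - [0,0,-0.12]
    - [0.03,-0.03,-0.14]
    - [0.06,-0.06,-0.14]
  spin: [0,0,0,0,0]

```text
clock: 8.17
tcp_pos: [0.5276, 0.1854, 0.2249]
tool_rot: [0.003, -0.033, 0.999, 0.001]
contact_force: [-0.8, -1.3, 0.2]
opening: 0.0642
gripper_force: 0.0
```

```bash
python3 - <<'E'
from h import *
T,ti=get("top");h=cv2.cvtColor(ti,cv2.COLOR_RGB2HSV);k=cv2.inRange(h,(3,150,70),(16,255,255));k[:,:180]=0;k[:,245:]=0;k[:180]=0;k[240:]=0
n,l,st,c=cv2.connectedComponentsWithStats(k);print(st[1:].tolist(),[on(T,q,.067).round(3).tolist() for q in c[1:]])
E
python3 st.py 0.495 -0.021 0.23 1.2526
```

```text
[] []
clk 8.22 tcp [0.5205 0.1805 0.2235] yawy 1.635 q6 0.12 F [-2.3 -2.2  0.5] dp [ 0.0382 -0.1995 -0.0061] spin 0.382
```

>>> jog_arm:
  gripper: [0.75,0.75,0.75,0.75,0.75]
  dp:
    - [0.006,-0.04,0]
    - [0.014,-0.08,0]
    - [0.022,-0.12,0]
    - [0.03,-0.16,0]
    - [0.036,-0.2,0]
  spin: [0.06,0.15,0.25,0.33,0.382]

```text
clock: 8.63
tcp_pos: [0.5012, -0.0187, 0.2214]
tool_rot: [0.0, 0.161, 0.987, -0.0]
contact_force: [1.5, 0.2, 0.4]
opening: 0.0641
gripper_force: 0.0
```

>>> jog_arm:
  gripper: [0.75,0.75,0.75]
  dp:
    - [0,0,0]
    - [0,0,0]
    - [0,0,0]
  spin: [0,0,0]

```text
clock: 8.88
tcp_pos: [0.5022, -0.0172, 0.2213]
tool_rot: [-0.0, 0.159, 0.987, 0.0]
contact_force: [-0.7, 0.8, 0.1]
opening: 0.0641
gripper_force: 0.0
```

```bash
python3 st.py 0.495 -0.021 0.23 1.2526; python3 - <<'E'
from h import *
T,ti=get("top");p,im=get("wrist");h=cv2.cvtColor(ti,cv2.COLOR_RGB2HSV);k=cv2.inRange(h,(3,110,50),(18,255,255));k[:,:180]=0;k[:,245:]=0;k[:180]=0;k[240:]=0
n,l,st,c=cv2.connectedComponentsWithStats(k);print([(s.tolist(),on(T,q,.067).round(3).tolist()) for s,q in zip(st[1:],c[1:]) if s[4]>20])
q=proj(p,[[.5095,-.026,.14]])[0];print(q);x,y=int(q[0])-40,int(q[1])-40
save(np.hstack([cv2.resize(im[y:y+80,x:x+80],(400,400),interpolation=cv2.INTER_CUBIC),cv2.resize(ti[175:255,165:245],(400,400))]),"w6.png");print(x,y)
E
```

```text
clk 8.88 tcp [ 0.5022 -0.0172  0.2213] yawy 1.251 q6 0.12 F [-0.7  0.8  0.1] dp [ 0.0056 -0.0058 -0.0087] spin -0.001
[([204, 206, 13, 14, 130], [0.578, 0.244, 0.067])]
[266.0427815  213.78819167]
226 173
```

View pics/w6.png

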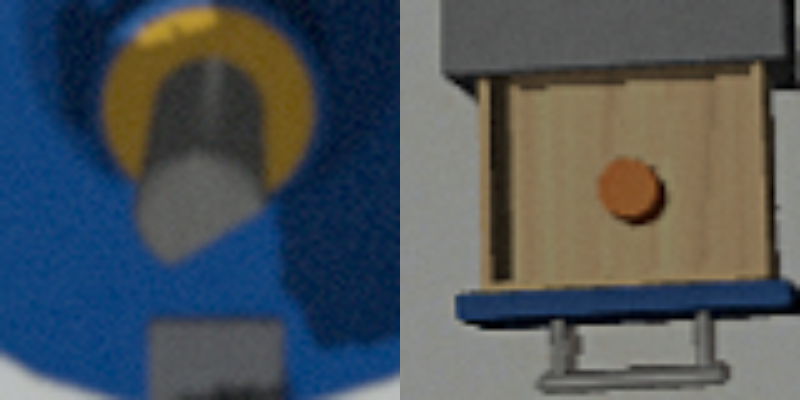

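The right crop shows the cap standing in the drawer, in the image centre at (630,190). The left crop shows the spindle's top face with the flat's chord from (170,265) to (270,200).

```bash
python3 - <<'E'
from h import *
p,im=get("wrist")
a=on(p,(226+170/5,173+265/5),.14);b=on(p,(226+271/5,173+200/5),.14);l=on(p,(226+135/5,173+215/5),.14)
def rep(a,b,t):
    d=(b-a)[:2];n=np.array([-d[1],d[0]])/np.hypot(*d);m=((a+b)/2)[:2]
    c0=np.array([.5095,-.026]); n*=np.sign(n@(m-c0)); print(t,"len",np.hypot(*d),"mid",m,"ang",np.arctan2(n[1],n[0]),"axis",m-.005*n)
rep(a,b,"manual")
h=cv2.cvtColor(im,cv2.COLOR_RGB2HSV);roi=(slice(173,253),slice(226,306))
k=cv2.inRange(h,(0,0,85),(180,60,255));z=np.zeros_like(k);z[195:230,250:284]=k[195:230,250:284]
c=max(cv2.findContours(z,0,cv2.CHAIN_APPROX_NONE)[0],key=cv2.contourArea);print(cv2.contourArea(c),cv2.boundingRect(c))
P=np.array([on(p,q[0],.14)[:2] for q in c]);
# chord: contour pts below the line's neighbourhood
ca=np.array([260,226.]);cb=np.array([280,213.]);d=(cb-ca)/np.linalg.norm(cb-ca);q=c[:,0]-ca;s=q@d;dist=q@np.array([-d[1],d[0]])
sel=(np.abs(dist)<2)&(s>3)&(s<21)
vx,vy,x0,y0=cv2.fitLine(c[sel].astype(np.float32),2,0,.01,.01).ravel();print(sel.sum())
f=lambda t:on(p,(x0+vx*t,y0+vy*t),.14)
rep(f(-5),f(5),"fit")
print("gray",np.round(im[205:228:4,262].mean(1)),np.round(im[190:200:3,262].mean(1)))
E
```

```text
manual len 0.01831762096102804 mid [ 0.51480179 -0.02422731] ang 0.2826972492445151 axis [ 0.51000026 -0.02562204]
281.0 (253, 204, 25, 21)
16
fit len 0.007601007918160433 mid [ 0.51389595 -0.02435736] ang 0.2445147060813923 axis [ 0.50904468 -0.02556779]
gray [81. 92. 94. 96. 92. 78.] [52. 46. 50. 48.]
```

>>> jog_arm:
  gripper: [0.6,0.6,0.6,0.6,0.6]
  dp:
    - [-0.0098,-0.0056,0]
    - [-0.0098,-0.0056,0]
    - [-0.0098,-0.0056,0]
    - [-0.0098,-0.0056,0]
    - [-0.0098,-0.0056,0]
  spin: [0.12,0.24,0.36,0.48,0.6]

```text
clock: 9.45
tcp_pos: [0.5099, -0.0242, 0.2213]
tool_rot: [-0.0, 0.445, 0.896, 0.0]
contact_force: [0.5, 0.4, -0.1]
opening: 0.0514
gripper_force: 0.0
```

>>> jog_arm:
  gripper: [0.6,0.6,0.6,0.6,0.6]
  dp:
    - [0,0,0]
    - [0,0,0]
    - [0,0,0]
    - [0,0,0]
    - [0,0,0]
  spin: [0.12,0.24,0.36,0.38,0.38]

```text
clock: 9.87
tcp_pos: [0.5099, -0.0245, 0.2214]
tool_rot: [-0.0, 0.603, 0.798, 0.0]
contact_force: [-0.4, 0.5, -1.1]
opening: 0.0511
gripper_force: 0.0
```

```bash
python3 st.py 0.5097 -0.0256 0.08 0.27
```

```text
clk 9.87 tcp [ 0.5099 -0.0245  0.2214] yawy 0.276 q6 1.08 F [-0.4  0.5 -1.1] dp [-0.001  -0.0004  0.1414] spin 0.006
```

>>> jog_arm:
  gripper: [0.6,0.6,0.6,0.6,0.6]
  dp:
    - [-0.001,-0.003,0.025]
    - [-0.001,-0.003,0.06]
    - [-0.001,-0.003,0.095]
    - [-0.001,-0.003,0.12]
    - [-0.001,-0.003,0.13]
  spin: [0.006,0.006,0.006,0.006,0.006]

```text
clock: 10.28
tcp_pos: [0.5053, -0.0264, 0.0881]
tool_rot: [-0.002, 0.605, 0.796, -0.001]
contact_force: [-1.0, 0.1, -0.1]
opening: 0.0513
gripper_force: 0.0
```

>>> jog_arm:
  gripper: [0.6,0.6,0.6]
  dp:
    - [0,0,0.005]
    - [0,0,0.011]
    - [0,0,0.011]
  spin: [0,0,0]

```text
clock: 10.53
tcp_pos: [0.5077, -0.0273, 0.0807]
tool_rot: [0.0, 0.607, 0.795, 0.0]
contact_force: [0.1, 0.0, 0.7]
opening: 0.0516
gripper_force: 0.0
```

```bash
python3 st.py 0.5073 -0.0263 0.08 0.27
```

```text
clk 10.53 tcp [ 0.5077 -0.0273  0.0807] yawy 0.267 q6 1.08 F [0.1 0.  0.7] dp [ 0.0011 -0.0001  0.0007] spin -0.003
```

>>> jog_arm:
  gripper: [0.3,0.2,0.1,0.1,0.1]
  dp:
    - [0.001,0,0]
    - [0.001,0,0]
    - [0.001,0,0]
    - [0.001,0,0]
    - [0.001,0,0]
  spin: [0,0,0,0,0]

```text
clock: 10.95
tcp_pos: [0.5075, -0.0265, 0.0815]
tool_rot: [0.001, 0.607, 0.795, 0.0]
contact_force: [0.5, 1.1, 5.6]
opening: 0.0133
gripper_force: 58.6
```

```bash
python3 st.py 0.5073 -0.0263 0.08 0.27; python3 -c "
from h import *
s=ctrl.get_state();print(s['opening'],s['gripper_force'],s['moment'])"
```

```text
clk 10.95 tcp [ 0.5075 -0.0265  0.0815] yawy 0.266 q6 1.09 F [0.5 1.1 5.6] dp [ 0.0002 -0.0001  0.0015] spin -0.004
0.013348217620912222 58.62941184081137 [ 0.08322535  0.34278204 -0.07144367]
```

>>> jog_arm:
  gripper: [0.1,0.1,0.1,0.1,0.1]
  dp:
    - [0.0002,0,0]
    - [0.0005,0.0001,0]
    - [0.0007,0.0001,0]
    - [0.0009,0.0002,0]
    - [0.0011,0.0003,0]
  spin: [0.09,0.18,0.27,0.36,0.45]

```text
clock: 11.37
tcp_pos: [0.5082, -0.0254, 0.0815]
tool_rot: [0.001, 0.77, 0.638, 0.001]
contact_force: [2.7, 0.8, 2.8]
opening: 0.0133
gripper_force: 58.6
```

>>> jog_arm:
  gripper: [0.1,0.1,0.1,0.1,0.1]
  dp:
    - [0.0001,0,0]
    - [0.0003,0,0]
    - [0.0003,0,0]
    - [0.0003,0,0]
    - [0.0003,0,0]
  spin: [0.09,0.133,0.133,0.133,0.133]

```text
clock: 11.78
tcp_pos: [0.5085, -0.0252, 0.0815]
tool_rot: [0.001, 0.809, 0.587, 0.001]
contact_force: [4.7, -0.4, 6.0]
opening: 0.0136
gripper_force: 59.1
```

```bash
python3 st.py 0.5073 -0.0248 0.08 -0.317; python3 -c "
from h import *
s=ctrl.get_state();print(s['opening'],s['gripper_force'],s['moment'])"
```

```text
clk 11.78 tcp [ 0.5085 -0.0252  0.0815] yawy -0.315 q6 1.67 F [ 4.7 -0.4  6. ] dp [ 0.     -0.0013  0.0015] spin 0.002
0.013620479217869255 59.080267497338355 [ 0.14019925 -0.92874691 -0.0900667 ]
```

>>> jog_arm:
  gripper: [0.6,0.6,0.6,0.6,0.6]
  dp:
    - [0,0,0]
    - [0,0,0]
    - [0,0,0]
    - [0,0,-0.02]
    - [0,0,-0.05]
  spin: [0,0,0,0,0]

```text
clock: 12.2
tcp_pos: [0.5047, -0.0246, 0.1284]
tool_rot: [-0.002, 0.81, 0.587, -0.002]
contact_force: [1.0, -0.2, -0.5]
opening: 0.0512
gripper_force: 0.0
```

>>> jog_arm:
  gripper: [0.8,0.8,0.8,0.8,0.8]
  dp:
    - [0,0,-0.03]
    - [0,0,-0.06]
    - [0,0,-0.085]
    - [0,0,-0.085]
    - [0,0,-0.085]
  spin: [0,0,0,0,0]

```text
clock: 12.62
tcp_pos: [0.5072, -0.0251, 0.2163]
tool_rot: [0.001, 0.81, 0.587, 0.001]
contact_force: [-0.2, -0.2, -0.3]
opening: 0.0684
gripper_force: 0.0
```

```bash
python3 - <<'E'
from h import *
p,im=get("wrist")
h=cv2.cvtColor(im,cv2.COLOR_RGB2HSV)
q=proj(p,[[.51,-.026,.14]])[0].astype(int);print(q)
k=cv2.inRange(h,(0,0,75),(180,70,255));z=np.zeros_like(k);z[q[1]-22:q[1]+22,q[0]-22:q[0]+22]=k[q[1]-22:q[1]+22,q[0]-22:q[0]+22]
c=max(cv2.findContours(z,0,cv2.CHAIN_APPROX_NONE)[0],key=cv2.contourArea)
P=np.array([on(p,t[0],.14)[:2] for t in c]);m=cv2.moments((P*1e5).astype(np.float32).reshape(-1,1,2));
print(cv2.contourArea(c),"cent",m["m10"]/m["m00"]/1e5,m["m01"]/m["m00"]/1e5)
hull=cv2.convexHull((P*1e4).astype(np.float32)).reshape(-1,2)/1e4
# farthest-in direction: width of the hull per direction, smallest = across flat
A=np.arange(-1.2,1.2,.05)
w=[np.ptp(P@[np.cos(a),np.sin(a)]) for a in A];print("minwidth",A[np.argmin(w)],min(w),max(w))
k=cv2.inRange(h,(15,130,90),(30,255,255));n,l,st,cc=cv2.connectedComponentsWithStats(k)
print([(s.tolist(),t.round(1).tolist(),on(p,t,.118).round(4).tolist()) for s,t in zip(st[1:],cc[1:]) if s[4]>40])
s=ctrl.get_state();print(s["tcp_pos"],s["clock"])
x,y=q[0]-70,q[1]-60
save(cv2.resize(im[max(y,0):max(y,0)+150,max(x,0):max(x,0)+200],(800,600),interpolation=cv2.INTER_CUBIC),"w7.png");print(x,y)
E
```

```text
[280 204]
367.0 cent 0.5088711400512563 -0.026077552989333425
minwidth 1.1500000000000024 0.01838315888182368 0.027238647776870573
[([260, 166, 41, 38, 755], [281.5, 181.5], [0.5146, -0.0157, 0.118]), ([380, 185, 34, 20, 618], [396.6, 195.0], [0.5968, -0.0539, 0.118])]
[ 0.50664608 -0.02496799  0.21506636] 12.6667
210 144
```

View pics/w7.png

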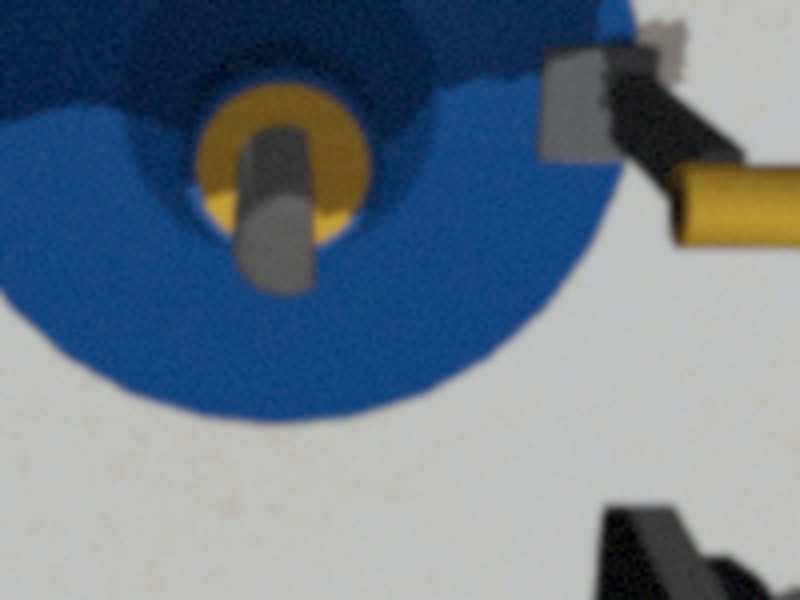

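The crop shows the spindle's flat edge vertical at x≈315, facing right, and the brass guide tube level at row 205 to the right, so the flat is aligned. Next is the collar, using numbers only.

>>> jog_arm:
  gripper: [0.8,0.8,0.8,0.8,0.8]
  dp:
    - [-0.038,0.012,0]
    - [-0.076,0.024,0]
    - [-0.114,0.036,0]
    - [-0.152,0.048,0]
    - [-0.19,0.06,0]
  spin: [-0.12,-0.24,-0.36,-0.48,-0.6]

```text
clock: 13.08
tcp_pos: [0.5039, -0.2172, 0.2138]
tool_rot: [-0.001, 0.608, 0.794, -0.0]
contact_force: [1.4, 0.5, -0.6]
opening: 0.0682
gripper_force: 0.0
```

```bash
python3 st.py 0.502 -0.391 0.20 0.79; python3 - <<'E'
from h import *
from scipy.spatial.transform import Rotation as R
# reconstruct wrist cam pose of w7 from the tool pose then
s=ctrl.get_state();p=dict(cams.camera_params("wrist"));M=rot(s["tool_rot"]);t=np.array(s["tcp_pos"])
oc=M.T@(np.array(p["position"])-t);Rc=M.T@rot(p["orientation"])
M0=rot([.001,.81,.587,.001]);M0=M0/np.linalg.norm(M0,axis=0);t0=np.array([.50665,-.02497,.21507])
p["position"]=t0+M0@oc;q=R.from_matrix(M0@Rc).as_quat();p["orientation"]=[q[3],*q[:3]]
ax=on(p,(282.2,205.1),.14);g=on(p,(379.5,195.75),.1125);print("axis",ax,"guide end",g,np.hypot(*(g-ax)[:2]),np.arctan2(*(g-ax)[1::-1]))
a=on(p,(210+312/4,144+212/4),.14);b=on(p,(210+315/4,144+288/4),.14);d=a-b;print("flat ang",np.arctan2(-d[0],d[1]))
a=on(p,(380.5,144+167/4),.1215);b=on(p,(409,144+167/4),.1215);print(np.arctan2(*(b-a)[1::-1]))
E
```

```text
clk 13.08 tcp [ 0.5039 -0.2172  0.2138] yawy 0.263 q6 0.75 F [ 1.4  0.5 -0.6] dp [-0.1673 -0.0471  0.0136] spin -0.527
axis [ 0.51118763 -0.02684     0.14      ] guide end [ 0.58464763 -0.05210905  0.1125    ] 0.07768459302845776 -0.3313051997314289
flat ang -0.26822469847191943
-0.3155590439494774
```

>>> jog_arm:
  gripper: [0.8,0.8,0.8,0.8,0.8]
  dp:
    - [-0.038,-0.01,0]
    - [-0.076,-0.02,0]
    - [-0.114,-0.031,0]
    - [-0.15,-0.04,0]
    - [-0.16,-0.045,0]
  spin: [-0.12,-0.24,-0.36,-0.48,-0.6]

```text
clock: 13.5
tcp_pos: [0.5009, -0.3867, 0.2121]
tool_rot: [-0.002, 0.348, 0.937, 0.0]
contact_force: [-0.1, -0.5, 0.3]
opening: 0.0681
gripper_force: 0.0
```

>>> jog_arm:
  gripper: [0.8,0.8,0.8,0.8,0.8]
  dp:
    - [0,0,0]
    - [0,0,0]
    - [0,0,0]
    - [0,0,0]
    - [0,0,0]
  spin: [-0.12,-0.24,-0.36,-0.48,-0.6]

```text
clock: 13.92
tcp_pos: [0.5014, -0.3819, 0.2134]
tool_rot: [-0.001, 0.054, 0.999, 0.001]
contact_force: [0.1, -0.3, 0.7]
opening: 0.0681
gripper_force: 0.0
```

>>> jog_arm:
  gripper: [0.8,0.8,0.8,0.8,0.8]
  dp:
    - [0,0,0]
    - [0,0,0]
    - [0,0,0]
    - [0,0,0]
    - [0,0,0]
  spin: [-0.12,-0.24,-0.36,-0.48,-0.6]

```text
clock: 14.33
tcp_pos: [0.5014, -0.3818, 0.2134]
tool_rot: [-0.001, -0.244, 0.97, 0.001]
contact_force: [-0.4, -0.5, -0.7]
opening: 0.0685
gripper_force: 0.0
```

```bash
python3 st.py 0.502 -0.391 0.20 2.36
```

```text
clk 14.33 tcp [ 0.5014 -0.3818  0.2134] yawy 2.063 q6 -1.28 F [-0.4 -0.5 -0.7] dp [ 0.0039 -0.0085  0.0134] spin -0.297
```

>>> jog_arm:
  gripper: [0.8,0.8,0.8,0.8,0.8]
  dp:
    - [0.004,-0.008,0.01]
    - [0.004,-0.008,0.013]
    - [0.004,-0.008,0.013]
    - [0.004,-0.008,0.013]
    - [0.004,-0.008,0.013]
  spin: [-0.12,-0.24,-0.297,-0.297,-0.297]

```text
clock: 14.75
tcp_pos: [0.5018, -0.3908, 0.201]
tool_rot: [-0.0, -0.381, 0.925, 0.001]
contact_force: [0.6, -0.7, 0.9]
opening: 0.0683
gripper_force: 0.0
```

```bash
cat > col.py <<'E'
from h import *
import sys
zt=float(sys.argv[1]) if len(sys.argv)>1 else .024
p,im=get("wrist");s=ctrl.get_state()
h=cv2.cvtColor(im,cv2.COLOR_RGB2HSV);g=cv2.cvtColor(im,cv2.COLOR_RGB2GRAY)
q=proj(p,[[.502,-.391,zt]])[0].astype(int);print("exp",q,s["tcp_pos"])
k=cv2.inRange(h,(12,110,60),(30,255,255));n,l,st,cc=cv2.connectedComponentsWithStats(k)
B=[(t,a.tolist()) for a,t in zip(st[1:],cc[1:]) if a[4]>25 and np.hypot(*(t-q))<90]
for t,a in B:print("brass",a,t.round(1),on(p,t,zt-.008).round(4))
x0,y0=max(q[0]-70,0),max(q[1]-70,0);c=cv2.medianBlur(g[y0:y0+140,x0:x0+140],3)
r=.02*369/np.linalg.norm(np.array(p["position"])-[.502,-.391,zt])
for nm,a,b in(("outer",r*.85,r*1.15),("bore",r*.5,r*.7)):
    H=cv2.HoughCircles(c,cv2.HOUGH_GRADIENT_ALT,1,10,param1=120,param2=.5,minRadius=int(a),maxRadius=int(b)+1)
    if H is not None:
        for u in H[0][:4]:print(nm,u.round(1)+[x0,y0,0],on(p,u[:2]+[x0,y0],zt).round(4))
# grey not table: table is bright
m=cv2.inRange(h,(0,0,0),(180,255,int(np.median(h[...,2][y0:y0+140,x0:x0+140])*.8)))
z=np.zeros_like(m);z[y0:y0+140,x0:x0+140]=m[y0:y0+140,x0:x0+140]
n,l,st,cc=cv2.connectedComponentsWithStats(z);print([a.tolist() for a in st[1:] if a[4]>60],np.median(c))
E
python3 col.py
```

```text
exp [275 170] [ 0.50200645 -0.39089624  0.20144231]
brass [271, 191, 11, 12, 119] [276.1 196. ] [ 0.5212 -0.3706  0.016 ]
outer [274.         170.          20.39999962] [ 0.5021 -0.3925  0.024 ]
bore [274.         171.          12.39999962] [ 0.5028 -0.3917  0.024 ]
[[256, 148, 38, 22, 188], [211, 163, 134, 77, 7802]] 170.0
```

>>> jog_arm:
  gripper: [0.7,0.7,0.7,0.7,0.7]
  dp:
    - [0.001,-0.001,0.04]
    - [0.001,-0.001,0.08]
    - [0.001,-0.001,0.12]
    - [0.001,-0.001,0.15]
    - [0.001,-0.001,0.17]
  spin: [-0.05,-0.05,-0.05,-0.05,-0.05]

```text
clock: 15.22
tcp_pos: [0.5009, -0.3911, 0.0287]
tool_rot: [-0.001, -0.404, 0.915, 0.002]
contact_force: [-0.7, -0.3, -0.3]
opening: 0.0597
gripper_force: 0.0
```

>>> jog_arm:
  gripper: [0.7,0.7,0.7]
  dp:
    - [0,0,0.01]
    - [0,0,0.02]
    - [0,0,0.02]
  spin: [0,0,0]

```text
clock: 15.47
tcp_pos: [0.5019, -0.3922, 0.0111]
tool_rot: [-0.0, -0.404, 0.915, 0.001]
contact_force: [-0.7, 0.3, -0.4]
opening: 0.0595
gripper_force: 0.0
```

```bash
python3 st.py 0.5022 -0.392 -0.028 2.41; python3 col.py; python3 - <<'E'
from h import *
# fingertip rows in the wrist picture: dark columns beside collar
p,im=get("wrist");g=cv2.cvtColor(im,cv2.COLOR_RGB2GRAY)
for c in(200,210,220,230,240,312,322,332,342,352):
    d=np.where(g[150:400,c]<100)[0];print(c,(d[0]+150) if len(d) else None,end="; ")
E
```

```text
clk 15.47 tcp [ 0.5019 -0.3922  0.0111] yawy 2.403 q6 -1.63 F [-0.7  0.3 -0.4] dp [-0.0003 -0.0001  0.0391] spin -0.007
exp [276 258] [ 0.50234338 -0.3926628   0.01249357]
brass [265, 292, 23, 20, 376] [276.2 300.7] [ 0.5218 -0.3697  0.016 ]
outer [276.         246.          41.09999847] [ 0.4978 -0.3963  0.024 ]
bore [276.  258.   23.5] [ 0.5022 -0.3915  0.024 ]
[[236, 207, 80, 104, 4921]] 100.0
200 237; 210 230; 220 223; 230 225; 240 217; 312 222; 322 240; 332 233; 342 240; 352 240;
```

>>> jog_arm:
  gripper: [0.7,0.7,0.7,0.7]
  dp:
    - [0,0,0.01]
    - [0,0,0.018]
    - [0,0,0.024]
    - [0,0,0.024]
  spin: [0,0,0,0]

```text
clock: 15.9
tcp_pos: [0.5016, -0.392, -0.0131]
tool_rot: [-0.0, -0.405, 0.915, 0.001]
contact_force: [-0.9, 0.3, -0.6]
opening: 0.0594
gripper_force: 0.0
```

>>> jog_arm:
  gripper: [0.7,0.7,0.7,0.7]
  dp:
    - [0,0,0.004]
    - [0,0,0.008]
    - [0,0,0.008]
    - [0,0,0.008]
  spin: [0,0,0,0]

```text
clock: 16.23
tcp_pos: [0.5022, -0.3925, -0.0198]
tool_rot: [-0.0, -0.405, 0.915, 0.0]
contact_force: [-0.7, 0.4, 0.7]
opening: 0.0598
gripper_force: 0.0
```

>>> jog_arm:
  gripper: [0.7,0.7,0.58,0.58,0.58]
  dp:
    - [0,0,0.003]
    - [0,0,0.006]
    - [0,0,0.006]
    - [0,0,0.006]
    - [0,0,0.006]
  spin: [0,0,0,0,0]

```text
clock: 16.65
tcp_pos: [0.5023, -0.3926, -0.0256]
tool_rot: [0.0, -0.405, 0.915, -0.0]
contact_force: [0.1, 0.4, -0.7]
opening: 0.0493
gripper_force: 0.0
```

>>> jog_arm:
  gripper: [0.4,0.4,0.4,0.4,0.4]
  dp:
    - [0,0,0]
    - [0,0,0]
    - [0,0,0]
    - [0,0,0]
    - [0,0,0]
  spin: [0,0,0,0,0]

```text
clock: 17.07
tcp_pos: [0.5023, -0.3926, -0.025]
tool_rot: [0.0, -0.405, 0.914, -0.0]
contact_force: [-1.7, 0.7, 5.5]
opening: 0.0378
gripper_force: 59.7
```

>>> jog_arm:
  gripper: [0.4,0.4,0.4,0.4,0.4]
  dp:
    - [0,0,-0.01]
    - [0,0,-0.04]
    - [0,0,-0.08]
    - [0,0,-0.12]
    - [0,0,-0.16]
  spin: [0,0,0,0,0]

```text
clock: 17.48
tcp_pos: [0.5019, -0.3922, 0.1367]
tool_rot: [-0.0, -0.405, 0.914, 0.0]
contact_force: [1.9, -1.3, -0.9]
opening: 0.0377
gripper_force: 60.5
```

>>> jog_arm:
  gripper: [0.4,0.4,0.4]
  dp:
    - [0,0,-0.03]
    - [0,0,-0.04]
    - [0,0,-0.04]
  spin: [0,0,0]

```text
clock: 17.73
tcp_pos: [0.5032, -0.3934, 0.1781]
tool_rot: [0.001, -0.405, 0.914, -0.003]
contact_force: [0.4, -0.2, -1.6]
opening: 0.0375
gripper_force: 60.6
```

```bash
cat > held.py <<'E'
from h import *
p,im=get("wrist");s=ctrl.get_state();M=rot(s["tool_rot"]);t=np.array(s["tcp_pos"])
h=cv2.cvtColor(im,cv2.COLOR_RGB2HSV);g=cv2.medianBlur(cv2.cvtColor(im,cv2.COLOR_RGB2GRAY),3)
zt=t[2]+.049;print("clk",s["clock"],"tcp",t.round(4),s["opening"],s["gripper_force"])
q=proj(p,[[t[0],t[1],zt]])[0].astype(int);print("exp",q)
k=cv2.inRange(h,(12,110,60),(30,255,255));n,l,st,cc=cv2.connectedComponentsWithStats(k)
for a,c in zip(st[1:],cc[1:]):
    if a[4]>60:print("brass",a.tolist(),c.round(1),(M.T@(on(p,c,zt-.008)-t)).round(4))
x0,y0=q[0]-70,q[1]-70;c=g[y0:y0+140,x0:x0+140]
d=np.linalg.norm(np.array(p["position"])-[t[0],t[1],zt]);r=.012*369/d
H=cv2.HoughCircles(c,cv2.HOUGH_GRADIENT_ALT,1,10,param1=120,param2=.4,minRadius=int(r*.7),maxRadius=int(r*1.4))
if H is not None:
    for u in H[0][:4]:print("bore r_exp",r.round(1),(u+[x0,y0,0]).round(1),"tool",(M.T@(on(p,u[:2]+[x0,y0],zt)-t)).round(4))
E
python3 held.py
```

```text
clk 17.7833 tcp [ 0.5025 -0.3929  0.1753] 0.037701925924412565 60.56137204170227
exp [276 293]
brass [396, 204, 43, 41, 519] [412.3 219.7] [ 0.029   0.0543 -0.0411]
brass [265, 338, 26, 20, 433] [277.2 346.9] [-0.033   0.0001 -0.041 ]
bore r_exp 28.9 [270.  300.   25.8] tool [-0.0032 -0.0029 -0.049 ]
bore r_exp 28.9 [285.  295.   22.6] tool [-0.0008  0.0032 -0.049 ]
```

>>> jog_arm:
  gripper: [0.4,0.4,0.4]
  dp:
    - [0,0,0]
    - [0,0,0]
    - [0,0,0]
  spin: [0,0,0]

```text
clock: 18.03
tcp_pos: [0.5017, -0.3921, 0.1725]
tool_rot: [-0.001, -0.405, 0.914, 0.002]
contact_force: [0.5, -0.2, -1.5]
opening: 0.0377
gripper_force: 60.6
```

```bash
sed -i 's/^p,im=get("wrist");s=ctrl.get_state()/s=ctrl.get_state();p,im=get("wrist")/' held.py; cat >> held.py <<'E'
# row profile through the collar along tool x (column through screw) and across
col=int(round(proj(p,[t+M@[0,0,-.049]])[0][0]));print("col",col,g[240:370:2,col].tolist())
print("row290",g[290,220:336:2].tolist())
E
python3 held.py
```

```text
clk 18.0333 tcp [ 0.5017 -0.3921  0.1725] 0.0376753298565299 60.55740416049957
exp [275 296]
brass [395, 206, 43, 41, 526] [410.6 221.4] [ 0.0291  0.0535 -0.0408]
brass [265, 338, 26, 20, 432] [277.2 347. ] [-0.0308  0.0009 -0.041 ]
bore r_exp 29.3 [272.  298.   28.9] tool [-0.0005 -0.0013 -0.049 ]
col 275 [49, 50, 52, 52, 50, 50, 52, 70, 87, 89, 85, 84, 85, 85, 86, 95, 114, 121, 132, 175, 186, 187, 187, 187, 187, 186, 186, 152, 58, 25, 24, 30, 40, 40, 42, 44, 48, 51, 51, 47, 47, 52, 64, 86, 86, 86, 85, 84, 84, 82, 81, 79, 79, 80, 80, 81, 80, 80, 82, 127, 181, 186, 185, 185, 184]
row290 [25, 15, 12, 6, 29, 77, 86, 86, 85, 85, 85, 81, 81, 73, 50, 45, 45, 46, 49, 74, 116, 153, 179, 184, 186, 186, 187, 186, 186, 187, 186, 186, 185, 185, 184, 172, 126, 80, 53, 50, 49, 49, 55, 74, 84, 84, 85, 85, 84, 83, 83, 80, 46, 19, 15, 15, 19, 45]
```

>>> jog_arm:
  gripper: [0.4,0.4,0.4,0.4,0.4]
  dp:
    - [-0.026,0.028,0]
    - [-0.053,0.056,0]
    - [-0.08,0.085,0]
    - [-0.106,0.113,0]
    - [-0.133,0.141,0]
  spin: [0.11,0.22,0.33,0.44,0.55]

```text
clock: 18.5
tcp_pos: [0.4865, -0.1976, 0.1736]
tool_rot: [-0.0, -0.138, 0.99, 0.0]
contact_force: [2.0, 0.4, -0.7]
opening: 0.0376
gripper_force: 60.6
```

```bash
python3 st.py 0.5099 -0.0258 0.165 1.251
```

```text
clk 18.5 tcp [ 0.4865 -0.1976  0.1736] yawy 1.848 q6 -0.82 F [ 2.   0.4 -0.7] dp [-0.0695  0.1589  0.0087] spin 0.597
```

>>> jog_arm:
  gripper: [0.4,0.4,0.4,0.4,0.4]
  dp:
    - [-0.014,0.032,0]
    - [-0.028,0.063,0]
    - [-0.043,0.095,0]
    - [-0.057,0.126,0]
    - [-0.069,0.152,0]
  spin: [0.12,0.24,0.36,0.48,0.595]

```text
clock: 18.92
tcp_pos: [0.5108, -0.032, 0.1738]
tool_rot: [-0.0, 0.158, 0.987, 0.0]
contact_force: [0.4, 0.1, -0.1]
opening: 0.0378
gripper_force: 60.6
```

>>> jog_arm:
  gripper: [0.4,0.4,0.4,0.4,0.4]
  dp:
    - [0,0,0]
    - [0,0,0]
    - [0,0,0]
    - [0,0,0]
    - [0,0,0]
  spin: [0,0,0,0,0]

```text
clock: 19.33
tcp_pos: [0.511, -0.0351, 0.1742]
tool_rot: [-0.0, 0.156, 0.988, -0.0]
contact_force: [-0.1, -0.4, -0.4]
opening: 0.0381
gripper_force: 60.7
```

```bash
python3 st.py 0.5099 -0.0258 0.13 1.251; python3 held.py | head -8; python3 - <<'E'
from h import *
p=cams.camera_params("wrist");print(proj(p,[[.5104,-.026,.14]]))
E
```

```text
clk 19.33 tcp [ 0.511  -0.0351  0.1742] yawy 1.258 q6 0.08 F [-0.1 -0.4 -0.4] dp [0.0039 0.0085 0.0442] spin 0.007
clk 19.3333 tcp [ 0.511  -0.0351  0.1742] 0.03811226562823111 60.669972002506256
exp [274 298]
brass [497, 141, 61, 129, 2699] [527.9 199.5] [ 0.039   0.0994 -0.041 ]
brass [3, 152, 44, 45, 781] [ 28.3 171.1] [ 0.0502 -0.0938 -0.041 ]
brass [262, 171, 48, 41, 917] [285.  187.5] [ 0.0437  0.0041 -0.041 ]
brass [265, 338, 26, 20, 416] [277.2 347. ] [-0.03    0.0012 -0.041 ]
bore r_exp 29.2 [271.5 299.   28.8] tool [-0.0002 -0.0011 -0.049 ]
col 274 [58, 60, 59, 57, 60, 60, 63, 79, 102, 105, 104, 104, 103, 103, 102, 97, 98, 107, 107, 108, 106, 98, 88, 89, 90, 88, 87, 71, 44, 30, 27, 35, 47, 50, 50, 49, 56, 60, 59, 58, 57, 60, 77, 101, 105, 104, 103, 100, 100, 96, 91, 90, 90, 89, 92, 93, 93, 92, 94, 151, 200, 205, 205, 205, 205]
[[288.79393915 218.74163932]]
```

>>> jog_arm:
  gripper: [0.4,0.4,0.4,0.4,0.4]
  dp:
    - [0.004,0.008,0]
    - [0.004,0.008,0.015]
    - [0.004,0.008,0.03]
    - [0.004,0.008,0.042]
    - [0.004,0.008,0.042]
  spin: [0.007,0.007,0.007,0.007,0.007]

```text
clock: 19.8
tcp_pos: [0.5084, -0.0249, 0.1303]
tool_rot: [-0.002, 0.159, 0.987, 0.0]
contact_force: [-0.6, -0.4, -1.7]
opening: 0.0375
gripper_force: 60.7
```

>>> jog_arm:
  gripper: [0.4,0.4,0.4]
  dp:
    - [0,0,0]
    - [0,0,0]
    - [0,0,0]
  spin: [0,0,0]

```text
clock: 20.05
tcp_pos: [0.5103, -0.0254, 0.1333]
tool_rot: [0.001, 0.159, 0.987, -0.0]
contact_force: [-0.0, 0.3, -2.0]
opening: 0.0378
gripper_force: 60.7
```

```bash
python3 st.py 0.5098 -0.0262 0.12 1.251; python3 held.py | tail -3;  python3 - <<'E'
from h import *
p,im=get("wrist");print(proj(p,[[.5102,-.0264,.14],[.5102,-.0264,.14+.01]]));g=cv2.cvtColor(im,cv2.COLOR_RGB2GRAY)
for r in(255,265,275,285,295,305,315):print(r,g[r,230:326:3].tolist())
E
```

```text
clk 20.05 tcp [ 0.5103 -0.0254  0.1333] yawy 1.252 q6 0.11 F [-0.   0.3 -2. ] dp [ 0.0002 -0.0009  0.0133] spin 0.001
bore r_exp 29.2 [269.  301.   23.3] tool [-0.0011 -0.0021 -0.049 ]
col 274 [66, 66, 65, 65, 65, 64, 66, 86, 108, 114, 113, 112, 112, 112, 111, 108, 108, 107, 106, 106, 96, 74, 49, 37, 35, 32, 37, 43, 44, 36, 33, 42, 52, 53, 54, 57, 64, 65, 66, 64, 63, 66, 81, 108, 113, 113, 111, 108, 107, 104, 99, 98, 98, 99, 100, 99, 101, 99, 99, 125, 160, 162, 162, 162, 162]
row290 [37, 19, 14, 20, 36, 93, 105, 107, 107, 108, 109, 108, 107, 96, 69, 61, 61, 63, 62, 66, 75, 78, 49, 37, 35, 35, 33, 32, 35, 34, 33, 33, 48, 61, 63, 82, 105, 90, 68, 61, 62, 61, 63, 88, 107, 109, 109, 109, 108, 108, 108, 102, 66, 20, 11, 14, 30, 59]
[[272.6321003  253.42767934]
 [272.44989757 262.44187878]]
255 [74, 72, 72, 63, 57, 64, 63, 61, 63, 65, 68, 66, 76, 85, 93, 99, 99, 92, 83, 74, 75, 67, 61, 66, 65, 61, 60, 60, 62, 50, 40, 47]
265 [23, 61, 61, 60, 67, 88, 105, 112, 114, 111, 112, 113, 114, 111, 112, 113, 111, 112, 115, 115, 111, 115, 116, 115, 114, 108, 90, 70, 60, 60, 48, 15]
275 [34, 63, 91, 105, 107, 109, 107, 107, 107, 104, 104, 106, 104, 104, 106, 109, 106, 103, 63, 59, 68, 94, 103, 106, 108, 109, 108, 110, 106, 89, 64, 16]
285 [83, 103, 109, 106, 107, 107, 102, 68, 65, 92, 107, 92, 47, 45, 42, 36, 43, 38, 50, 55, 64, 97, 125, 65, 70, 103, 107, 108, 108, 109, 101, 78]
295 [97, 106, 107, 111, 110, 97, 61, 60, 61, 61, 58, 64, 63, 62, 60, 47, 46, 59, 62, 65, 67, 61, 64, 62, 61, 62, 102, 107, 110, 107, 109, 92]
305 [85, 104, 109, 111, 109, 106, 75, 60, 62, 64, 65, 66, 63, 63, 49, 58, 55, 52, 59, 67, 64, 65, 60, 62, 64, 77, 106, 108, 107, 109, 107, 79]
315 [58, 148, 106, 111, 111, 112, 111, 104, 77, 67, 66, 64, 66, 65, 63, 69, 66, 66, 67, 65, 67, 67, 64, 82, 104, 109, 109, 110, 109, 110, 161, 49]
```

>>> jog_arm:
  gripper: [0.4,0.4,0.4,0.4,0.4]
  dp:
    - [0.0005,-0.0013,0.005]
    - [0.0005,-0.0013,0.01]
    - [0.0005,-0.0013,0.015]
    - [0.0005,-0.0013,0.018]
    - [0.0005,-0.0013,0.02]
  spin: [0,0,0,0,0]

```text
clock: 20.57
tcp_pos: [0.5086, -0.0263, 0.1116]
tool_rot: [-0.0, 0.159, 0.987, 0.0]
contact_force: [0.1, 0.1, -1.6]
opening: 0.0378
gripper_force: 60.7
```

>>> jog_arm:
  gripper: [0.4,0.4,0.4,0.4]
  dp:
    - [0,0,0.002]
    - [0,0,0.004]
    - [0,0,0.004]
    - [0,0,0.004]
  spin: [0,0,0,0]

```text
clock: 20.9
tcp_pos: [0.5089, -0.0263, 0.1084]
tool_rot: [-0.0, 0.159, 0.987, -0.0]
contact_force: [0.2, 0.3, -1.7]
opening: 0.0376
gripper_force: 60.7
```

```bash
python3 st.py 0.5098 -0.0262 0.0755 1.251; python3 -c "
from h import *
s=ctrl.get_state();print(s['moment'])"
```

```text
clk 20.9 tcp [ 0.5089 -0.0263  0.1084] yawy 1.252 q6 0.1 F [ 0.2  0.3 -1.7] dp [-0.0008  0.0004  0.0329] spin 0.001
[0.05066411 0.02838405 0.05196992]
```

>>> jog_arm:
  gripper: [0.4,0.4,0.4,0.4,0.4]
  dp:
    - [-0.0006,0,0.003]
    - [-0.0006,0,0.007]
    - [-0.0006,0,0.011]
    - [-0.0006,0,0.015]
    - [-0.0006,0,0.015]
  spin: [0,0,0,0,0]

```text
clock: 21.32
tcp_pos: [0.509, -0.0264, 0.0924]
tool_rot: [-0.001, 0.159, 0.987, 0.0]
contact_force: [-0.3, -0.7, -1.6]
opening: 0.0378
gripper_force: 60.7
```

>>> jog_arm:
  gripper: [0.4,0.4,0.4,0.4,0.4]
  dp:
    - [0,0,0.004]
    - [0,0,0.008]
    - [0,0,0.012]
    - [0,0,0.015]
    - [0,0,0.015]
  spin: [0,0,0,0,0]

```text
clock: 21.73
tcp_pos: [0.5091, -0.0264, 0.0777]
tool_rot: [-0.001, 0.159, 0.987, 0.0]
contact_force: [1.0, 1.0, -1.4]
opening: 0.0378
gripper_force: 60.7
```

>>> jog_arm:
  gripper: [0.4,0.4,0.4,0.4,0.4]
  dp:
    - [0,0,0]
    - [0,0,0]
    - [0,0,0]
    - [0,0,0]
    - [0,0,0]
  spin: [0,0,0,0,0]

```text
clock: 22.15
tcp_pos: [0.5096, -0.0266, 0.0786]
tool_rot: [0.0, 0.159, 0.987, -0.0]
contact_force: [-0.1, -0.2, -1.6]
opening: 0.038
gripper_force: 60.7
```

```bash
python3 st.py 0.5095 -0.0262 0.0755 1.251; python3 held.py | tail -5;  python3 - <<'E'
from h import *
s=ctrl.get_state();print(s['moment'])
p,im=get("wrist");print(proj(p,[[.5102,-.0264,.14],[.5102,-.0264,.1245]]).round(1));g=cv2.cvtColor(im,cv2.COLOR_RGB2GRAY)
for r in(262,275,285,295,305):print(r,g[r,230:326:3].tolist())
S,si=get("scene");print("head S exp",proj(S,[[.5102+.03*.949,-.0264-.03*.315,.1125]]))
for nm,i in(("S",si),):
    k=cv2.inRange(cv2.cvtColor(i,cv2.COLOR_RGB2HSV),(12,110,60),(30,255,255));n,l,st,cc=cv2.connectedComponentsWithStats(k)
    print([(a.tolist(),c.round(1).tolist()) for a,c in zip(st[1:],cc[1:]) if a[4]>5 and 230<c[0]<300 and 190<c[1]<260])
E
```

```text
clk 22.15 tcp [ 0.5096 -0.0266  0.0786] yawy 1.252 q6 0.1 F [-0.1 -0.2 -1.6] dp [0.0002 0.0003 0.0031] spin 0.001
brass [264, 338, 26, 22, 488] [276.5 348.1] [-0.0306  0.001  -0.041 ]
bore r_exp 29.2 [273.  320.   25.1] tool [-0.01   -0.0005 -0.049 ]
bore r_exp 29.2 [240.  350.   24.3] tool [-0.025  -0.0145 -0.049 ]
col 274 [67, 66, 66, 64, 63, 64, 68, 85, 110, 114, 114, 112, 112, 111, 110, 102, 77, 66, 66, 66, 67, 67, 65, 66, 66, 66, 67, 68, 81, 95, 105, 109, 109, 110, 111, 112, 111, 112, 112, 113, 113, 111, 110, 111, 112, 112, 110, 109, 107, 103, 99, 98, 97, 99, 101, 102, 101, 100, 98, 85, 43, 35, 38, 37, 34]
row290 [35, 19, 15, 14, 41, 92, 103, 106, 108, 108, 110, 110, 106, 97, 68, 60, 59, 63, 63, 64, 64, 64, 65, 65, 64, 66, 66, 66, 67, 66, 65, 64, 64, 65, 69, 70, 72, 68, 62, 60, 58, 59, 63, 89, 106, 108, 108, 109, 108, 109, 108, 103, 67, 15, 14, 19, 26, 59]
[ 0.04823446  0.03461766 -0.05192118]
[[275.  318.6]
 [275.1 295.8]]
262 [64, 66, 62, 62, 56, 62, 75, 95, 108, 110, 114, 114, 111, 114, 114, 109, 113, 110, 112, 112, 113, 112, 112, 108, 95, 75, 62, 64, 65, 63, 49, 38]
275 [33, 63, 91, 105, 108, 108, 107, 107, 105, 105, 91, 71, 63, 67, 64, 64, 64, 59, 64, 70, 85, 95, 106, 108, 105, 112, 110, 108, 107, 89, 66, 29]
285 [84, 103, 106, 104, 109, 108, 102, 69, 62, 62, 62, 64, 63, 63, 66, 64, 71, 62, 64, 67, 75, 73, 61, 62, 72, 106, 108, 110, 108, 108, 107, 78]
295 [96, 109, 109, 108, 109, 100, 62, 62, 67, 66, 60, 67, 70, 71, 71, 73, 69, 66, 66, 65, 69, 66, 67, 62, 62, 60, 103, 112, 109, 109, 108, 93]
305 [87, 106, 109, 111, 108, 107, 69, 65, 85, 97, 104, 107, 110, 112, 113, 109, 109, 112, 112, 115, 96, 81, 70, 65, 61, 72, 104, 110, 107, 106, 107, 82]
head S exp [[259.14257562 220.51886899]]
[([246, 217, 16, 9, 66], [254.0, 221.5]), ([270, 230, 11, 12, 79], [274.6, 235.3])]
```

```bash
cat > gap.py <<'E'
from h import *
s=ctrl.get_state();p,im=get("wrist");g=cv2.GaussianBlur(cv2.cvtColor(im,cv2.COLOR_RGB2GRAY),(3,3),0).astype(float)
M=rot(s["tool_rot"]);t=np.array(s["tcp_pos"])
def cross(row,lo,hi,th=88):
    v=g[row,lo:hi];i=np.where((v[:-1]-th)*(v[1:]-th)<0)[0];return [round(float(lo+j+(th-v[j])/(v[j+1]-v[j])),1) for j in i]
for r in range(296,332,4):
    x=cross(r,236,318);print(r,x)
print("axis rows",proj(p,[[.5102,-.0264,.14]]).round(1),"tcp",t.round(4),"yaw",np.arctan2(M[1,1],M[0,1]))
E
python3 gap.py
```

```text
296 [245.5, 307.2]
300 [245.5, 261.2, 307.1]
304 [246.8, 255.7, 290.5, 306.2]
308 [247.6, 251.9, 294.7]
312 [248.5, 249.5, 297.3, 302.2]
316 [298.8]
320 []
324 []
328 []
axis rows [[275.  318.7]] tcp [ 0.5095 -0.0265  0.0785] yaw 1.2518643762866781
```

```bash
python3 - <<'E'
from h import *
s=ctrl.get_state();p,im=get("wrist");M=rot(s["tool_rot"]);t=np.array(s["tcp_pos"]);print(np.array(p["mtx"]).round(1).tolist())
g=cv2.GaussianBlur(cv2.cvtColor(im,cv2.COLOR_RGB2GRAY),(3,3),0)
f=lambda u,v,z:(M.T@(on(p,(u,v),z)-t)).round(4)
print(g[262:304:2,273].tolist(), g[322:372:2,273].tolist())
print("spindle back",f(273.3,297.3,.14)," bore back",f(276.4,271,t[2]+.049))
print("spindle L/R row312",f(249.5,312,.14),f(297.3,312,.14),"row304",f(255.7,304,.14),f(290.5,304,.14))
print("bore L/R row296",f(245.5,296,t[2]+.049),f(307.2,296,t[2]+.049),"304",f(246.8,304,t[2]+.049),f(306.2,304,t[2]+.049))
E
```

```text
[[368.8, 0.0, 276.3], [0.0, 368.8, 207.1], [0.0, 0.0, 1.0]]
[112, 112, 113, 111, 103, 80, 66, 64, 66, 66, 65, 65, 66, 67, 68, 65, 68, 79, 93, 105, 110] [112, 111, 110, 110, 112, 111, 109, 106, 103, 99, 96, 96, 97, 100, 101, 101, 99, 95, 76, 40, 35, 32, 38, 37, 36]
spindle back [ 0.0085 -0.0003 -0.0616]  bore back [ 0.0123  0.0008 -0.049 ]
spindle L/R row312 [ 0.0023 -0.009  -0.0616] [ 0.0023  0.0085 -0.0616] row304 [ 0.0057 -0.0067 -0.0616] [ 0.0057  0.0059 -0.0616]
bore L/R row296 [ 0.0012 -0.0115 -0.049 ] [ 0.0012  0.0131 -0.049 ] 304 [-0.0025 -0.011  -0.049 ] [-0.0025  0.0128 -0.049 ]
```

>>> jog_arm:
  gripper: [0.4,0.4,0.4,0.4,0.4]
  dp:
    - [-0.0006,-0.0005,0.001]
    - [-0.0012,-0.0011,0.002]
    - [-0.0012,-0.0011,0.003]
    - [-0.0012,-0.0011,0.003]
    - [-0.0012,-0.0011,0.003]
  spin: [0,0,0,0,0]

```text
clock: 22.82
tcp_pos: [0.5102, -0.028, 0.0753]
tool_rot: [-0.0, 0.159, 0.987, 0.0]
contact_force: [1.1, 0.0, -1.0]
opening: 0.0376
gripper_force: 60.7
```

>>> jog_arm:
  gripper: [0.4,0.4,0.4,0.4]
  dp:
    - [-0.0005,0,0]
    - [-0.001,0,0]
    - [-0.001,0,0]
    - [-0.001,0,0]
  spin: [0,0,0,0]

```text
clock: 23.15
tcp_pos: [0.5113, -0.0283, 0.0754]
tool_rot: [0.0, 0.159, 0.987, -0.0]
contact_force: [-0.1, -0.2, -1.5]
opening: 0.0375
gripper_force: 60.7
```

>>> jog_arm:
  gripper: [0.4,0.4,0.4,0.4]
  dp:
    - [-0.0005,0,0]
    - [-0.0008,0,0]
    - [-0.0008,0,0]
    - [-0.0008,0,0]
  spin: [0,0,0,0]

```text
clock: 23.48
tcp_pos: [0.5119, -0.0285, 0.0754]
tool_rot: [-0.0, 0.159, 0.987, 0.0]
contact_force: [0.2, 0.4, -1.1]
opening: 0.0379
gripper_force: 60.7
```

```bash
python3 st.py 0.5095 -0.0262 0.0755 1.251;python3 gap.py
```

```text
clk 23.48 tcp [ 0.5119 -0.0285  0.0754] yawy 1.252 q6 0.1 F [ 0.2  0.4 -1.1] dp [ 0.003   0.0014 -0.0001] spin 0.001
296 [245.6, 307.3]
300 [245.4, 292.6, 307.2]
304 [246.5, 255.9, 296.4, 306.2]
308 [247.5, 299.8, 305.3]
312 [249.9, 251.4]
316 []
320 []
324 []
328 []
axis rows [[278.  317.1]] tcp [ 0.5119 -0.0285  0.0754] yaw 1.2519077757963462
```

>>> jog_arm:
  gripper: [0.4,0.4,0.4,0.4]
  dp:
    - [-0.0004,0,0]
    - [-0.0007,0,0]
    - [-0.0007,0,0]
    - [-0.0007,0,0]
  spin: [0,0,0,0]

```text
clock: 23.87
tcp_pos: [0.512, -0.0285, 0.0753]
tool_rot: [-0.001, 0.159, 0.987, 0.0]
contact_force: [-5.3, 1.3, 1.0]
opening: 0.0375
gripper_force: 60.8
```

>>> jog_arm:
  gripper: [0.4,0.4,0.4,0.4]
  dp:
    - [-0.0004,0,0]
    - [-0.0007,0,0]
    - [-0.0007,0,0]
    - [-0.0007,0,0]
  spin: [0,0,0,0]

```text
clock: 24.2
tcp_pos: [0.5121, -0.0285, 0.0752]
tool_rot: [-0.001, 0.159, 0.987, 0.0]
contact_force: [-7.8, 2.4, 3.4]
opening: 0.0376
gripper_force: 61.0
```

>>> jog_arm:
  gripper: [0.4,0.4,0.4,0.4,0.4]
  dp:
    - [0.001,0,0]
    - [0.002,0,0]
    - [0.0032,0,0]
    - [0.0032,0,0]
    - [0.0032,0,0]
  spin: [0,0,0,0,0]

```text
clock: 24.62
tcp_pos: [0.5107, -0.0281, 0.0755]
tool_rot: [0.0, 0.159, 0.987, -0.0]
contact_force: [-0.5, -0.3, -0.4]
opening: 0.0376
gripper_force: 60.7
```

>>> jog_arm:
  gripper: [0.4,0.4,0.4]
  dp:
    - [0,0,0]
    - [0,0,0]
    - [0,0,0]
  spin: [0,0,0]

```text
clock: 24.87
tcp_pos: [0.5104, -0.028, 0.0754]
tool_rot: [0.0, 0.159, 0.987, -0.0]
contact_force: [1.0, 0.7, -0.8]
opening: 0.0379
gripper_force: 60.7
```

```bash
python3 st.py 0.5100 -0.0279 0.0755 1.251;python3 gap.py;python3 held.py|grep brass; python3 - <<'E'
from h import *
p,im=get("wrist");S,si=get("scene");T,ti=get("top")
h=cv2.cvtColor(im,cv2.COLOR_RGB2HSV)
k=cv2.inRange(h,(12,110,60),(30,255,255));n,l,st,cc=cv2.connectedComponentsWithStats(k)
i=np.argmin([np.hypot(*(c-[276,348])) if a[4]>60 else 1e9 for a,c in zip(st,cc)])
ys,xs=np.where(l==i);print("head cols by row",[(int(r),xs[ys==r].min(),xs[ys==r].max()) for r in range(ys.min(),ys.max()+1,4)])
j=[(a.tolist(),c.round(1).tolist()) for a,c in zip(st[1:],cc[1:]) if a[4]>60];print(j)
h=cv2.cvtColor(ti,cv2.COLOR_RGB2HSV);k=cv2.inRange(h,(3,110,50),(18,255,255));k[:,:180]=0;k[:,245:]=0;k[:180]=0;k[240:]=0
print("cap",cv2.boundingRect(k))
# height of the head in the scene view
k=cv2.inRange(cv2.cvtColor(si,cv2.COLOR_RGB2HSV),(12,110,60),(30,255,255));n,l,st,cc=cv2.connectedComponentsWithStats(k)
print([(a.tolist(),c.round(1).tolist()) for a,c in zip(st[1:],cc[1:]) if a[4]>5 and 230<c[0]<300 and 190<c[1]<260],proj(S,[[.511+.0345*.949,-.0265-.0345*.315,.1125],[.511+.078*.949,-.0265-.078*.315,.1125]]).round(1).tolist())
E
```

```text
clk 24.87 tcp [ 0.5104 -0.028   0.0754] yawy 1.252 q6 0.1 F [ 1.   0.7 -0.8] dp [ 0.0004 -0.     -0.0001] spin 0.001
296 [245.6, 307.2]
300 [245.5, 269.5, 280.3, 307.1]
304 [246.7, 260.8, 292.7, 306.2]
308 [247.5, 296.4, 305.2]
312 [253.2, 303.7]
316 [250.8, 251.2, 303.3]
320 []
324 []
328 []
axis rows [[278.1 320.8]] tcp [ 0.5104 -0.028   0.0754] yaw 1.2518460338998896
brass [242, 221, 71, 29, 698] [277.7 231.4] [ 0.0257  0.0014 -0.041 ]
brass [265, 338, 25, 22, 476] [276.9 348.3] [-0.0307  0.0011 -0.041 ]
head cols by row [(338, np.int64(286), np.int64(289)), (342, np.int64(265), np.int64(289)), (346, np.int64(265), np.int64(289)), (350, np.int64(265), np.int64(288)), (354, np.int64(265), np.int64(288)), (358, np.int64(270), np.int64(285))]
[([242, 222, 71, 28, 692], [277.7, 231.4]), ([265, 338, 25, 22, 479], [277.0, 348.3])]
cap (181, 188, 59, 43)
[([247, 218, 14, 8, 50], [254.6, 222.2]), ([270, 230, 11, 12, 78], [274.6, 235.3])] [[260.6, 221.7], [272.0, 232.2]]
```

>>> jog_arm:
  gripper: [0.4,0.4,0.4,0.4,0.4]
  dp:
    - [0.0003,0,0]
    - [0.0003,0,0]
    - [0.0003,0,0]
    - [0.0003,0,0]
    - [0.0003,0,0]
  spin: [0,0,0,0,0]

```text
clock: 25.53
tcp_pos: [0.51, -0.0278, 0.0754]
tool_rot: [-0.0, 0.159, 0.987, 0.0]
contact_force: [-0.2, -0.1, -0.8]
opening: 0.0377
gripper_force: 60.7
```

>>> jog_arm:
  gripper: [0.4,0.4,0.4,0.4,0.4]
  dp:
    - [0,0,0]
    - [0,0,0]
    - [0,0,0]
    - [0,0,0]
    - [0,0,0]
  spin: [0,0,0,0,0]

```text
clock: 25.95
tcp_pos: [0.51, -0.0279, 0.0754]
tool_rot: [0.0, 0.159, 0.987, -0.0]
contact_force: [-0.3, 0.5, -1.2]
opening: 0.0375
gripper_force: 60.7
```

```bash
python3 st.py 0.5100 -0.0279 0.0755 1.251; python3 -c "
from h import *
print(ticket.hand_in())"
```

```text
clk 25.95 tcp [ 0.51   -0.0279  0.0754] yawy 1.252 q6 0.1 F [-0.3  0.5 -1.2] dp [-0.     -0.     -0.0001] spin 0.001
the job is handed in; nothing more can be done
None
```

The job is handed in at 26 s; no verdict came back, but by my measurements the cap is in the drawer, the flat faces the guide, and the collar is held over the spindle with its screw at about mid-flat height, clear of the shoulder and with no contact force.

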